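Lay out the collage place

TASK

Set out the supplies for the next collage: stand the white-lidded glue jar in the middle of the cork coaster, the red pot on the table midway between the coaster and the mug, and the yellow pot directly behind the red pot (on the side away from the robot, square to the row of mug, red pot and coaster) with a gap of about 3 cm between the two pots. Stack the green tote squarely on the grey tote, turned end for end so that the orange ends are opposite and it stands up on the lugs instead of nesting. Leave the mug, the blue pot, the can and the grey tote where they are, and everything upright.

Things in the scene. Friction and masses are not known exactly. Their poses are not given: they have to be found in the camera images.
- glue_jar: clear glass jar with a white lid, 60 mm across the lid (58 mm body), 66 mm tall, about 0.2 kg, loose; origin at the centre of its underside, z up.
- red_pot: small round paint pot, red body and red lid with a white paper band, 52 mm across the lid (50 mm body), 58 mm tall, about 0.11 kg, standing loose; origin at the centre of its underside, z up. 
- yellow_pot: small round paint pot, yellow body and yellow lid with a white paper band, 52 mm across the lid (50 mm body), 58 mm tall, about 0.11 kg, standing loose; origin at the centre of its underside, z up. 
- blue_pot: small round paint pot, blue body and blue lid with a white paper band, 52 mm across the lid (50 mm body), 58 mm tall, about 0.11 kg, standing loose; origin at the centre of its underside, z up. Not needed: leave it.
- coaster: square cork coaster fixed to the table, 95 x 95 mm, 4 mm thick; origin at the centre of its underside at table height; its +x side faces away from the robot (yaw within 0.2 rad). The mug always stands about 220 mm from it along its own +y or -y axis (left or right, changing from start to start).
- mug: white mug, red inside, 80 mm outer diameter, 85 mm tall, handle on its +y side reaching 65 mm from the axis (turned away from the robot), loose; origin at the centre of its underside. Leave it.
- can: aluminium drinks can with a red band, 66 mm diameter, 115 mm tall, loose; origin at the centre of its underside. Leave it.
- tote_low: grey stack-nest tote, open top, 124 (its x) x 62 (its y) x 40 mm tall, 0.4 kg, loose; the +x end, with orange rim and 12 mm orange tab, points away from the robot within 0.25 rad. Rim opening 118 x 56 mm; four lugs 6 mm below the rim, at x = +40 and -22 mm, carry a turned tote (origin then 34 mm above this one, 5 mm play all round); an unturned one nests. Origin: centre of underside.
- tote_top: green tote of the same shape, 124 (its x) x 62 (its y) x 40 mm tall, 0.12 kg, loose; the top 14 mm is a straight-sided rim band, 62 mm wide, to hold it by; below, it tapers to a 108 x 46 mm base with flutes for the lugs. Orange rim and 12 mm tab at its +x end, at the start also pointing away from the robot within 0.25 rad. Origin: centre of underside, z up.
Things that resemble listed ones, but are neither listed nor needed, are in the scene too. There is more than one size of the tote_top; the one meant has the size given above. Of the things that look like the glue_jar, the smaller one is meant.

How it is judged (in metres and radians):
At the end, for the whole second after the job is handed in: At rest, upright: glue jar within 12 mm of the coaster's centre; red pot within 13 mm of midway between coaster and mug; yellow pot behind it, centres 66 to 95 mm apart, within 18 mm sideways of midway; green tote on the lugs, 31 to 37 mm above the grey one's base, within 9 mm and 0.14 rad (x of glue_jar in the frame of coaster between -0.012 and 0.012 m and y of glue_jar in the frame of coaster between -0.012 and 0.012 m and z of glue_jar in the frame of coaster between 0.001 and 0.008 m and x of red_pot in the frame of coaster between -0.014 and 0.014 m and ((y of mug in the frame of coaster above 0 m and y of red_pot in the frame of coaster between 0.097 and 0.123 m and y of yellow_pot in the frame of coaster between 0.092 and 0.128 m) or (y of mug in the frame of coaster below 0 m and y of red_pot in the frame of coaster between -0.123 and -0.097 m and y of yellow_pot in the frame of coaster between -0.128 and -0.092 m)) and x of yellow_pot in the frame of coaster between 0.055 and 0.12 m and horizontal distance between yellow_pot and red_pot between 0.066 and 0.095 m and horizontal distance between tote_top and tote_low below 0.009 m and angle between the x axis of tote_top and the x axis of tote_low, either way round below 0.14 rad and z of tote_top in the frame of tote_low between 0.031 and 0.037 m and height (world z) of each of red_pot, yellow_pot below 0.004 m and angle between each of glue_jar, red_pot, yellow_pot, tote_top, tote_low's own z axis and vertical below 0.06 rad and linear speed of each of glue_jar, red_pot, yellow_pot, tote_top, tote_low below 0.02 m/s); the robot touches nothing.
It fails at once if the mug is shifted by more than 20 mm or tipped (distance of mug from where it was at the start of the episode above 0.02 m or angle between mug's own z axis and vertical above 0.25 rad).
It fails at once if the drinks can is shifted by more than 20 mm or tipped (distance of can from where it was at the start of the episode above 0.02 m or angle between can's own z axis and vertical above 0.25 rad).
It fails at once if the blue pot is shifted by more than 20 mm or tipped (distance of blue_pot from where it was at the start of the episode above 0.02 m or angle between blue_pot's own z axis and vertical above 0.25 rad).
It fails at once if the grey tote is shifted by more than 20 mm or tipped (distance of tote_low from where it was at the start of the episode above 0.02 m or angle between tote_low's own z axis and vertical above 0.25 rad).
It also fails if it takes over 99 s, if anything falls off the work surface, if the arm or the gripper's body presses on something with over 40 N, if the wrist force passes 120 N, or if a joint passes its speed limit or range.

ROBOT

A 6-joint arm with a two-finger parallel gripper is mounted at the origin on the work surface. World frame = base frame: x ahead of the robot, y to its left, z up, the work surface at z = 0. Lengths are in mm, angles in rad, forces in N, time in s.
With the tool pointing down it reaches from about 350 to 975 mm from the base axis. Payload 7.1 kg.
Tool frame: the origin (TCP) lies midway between the tips of the shut fingers; the grasp point (between the pads) lies 19 mm behind it (ctrl.hold_point_z is the distance from the TCP to the grasp point, in mm); z points along the fingers, y is the direction in which the jaws open and shut (so a half turn about z gives the same grasp; the last joint's range is limited). The gripper opens to 88 mm and grips with 3 to 60 N. Pads are 20 mm wide; open, the fingers measure 115 mm over their backs; the gripper's body (75 mm by 178 mm) begins 61 mm behind the grasp point.
Start: joints at [-0.019, 0.423, 1.63, -0, 1.089, -0.019], TCP at [624.984, 0.026, 222.675] pointing down, gripper open.
Joint ranges: [-3, 3], [-0.9, 2.11], [0.09, 2.58], [-1.31, 4.45], [0.11, 2.69], [-2.54, 2.54]. Speed limits (rad/s): [2.39, 2.39, 3.01, 3.14, 3.14, 3.14].

INTERFACE

Orientations are given as a rotation vector (axis times angle).
In Python, from workcell import ctrl, eyes gives the robot as it stands.
- The arm moves only by the tool move_arm, never from a script. Its argument "deltas" is a list of rows, each a list of 6 numbers: the shift along the tool's x, y, z in mm, then the turn, a rotation vector about the tool's x, y, z in rad. A call has 1 to 5 rows; each row shifts and turns the pose as measured when the row begins, along the tool's axes as they then stand; what a row does not reach is not made up. A row lasts 1/12 s, in which the tool goes at most 41.7 mm and 7.16 degrees, less where a joint would pass 70% of its speed; a pose out of reach is approached as far as the arm can. A call is refused whole if a number of a shift passes 41.7 or a number of a turn 0.125, either way. A call with a gripper value outside its range is refused whole. "hand" is the closure, from -1 (fully open) to 1 (shut), set as the call begins (left out, the last holds). The fingers move at their own pace and stop on an object; the grip force is fixed at half the most. Time passes only in rows, so rows that do not move let the fingers close. It gives the time, the measured TCP pose, the force and the opening at its end, in the units of the state.
- ctrl.get_obs(): the state, without advancing time (a new reading comes with each control period).
- eyes.get_image(name): name is "scene" or "side" or "wrist"; returns a dict with "frame" (400x640x3 uint8, red, green, blue), "range_z" (400x640 float32, mm along the optical axis (not along the pixel's ray), 0 where there is no reading), "fx", "fy", "cx", "cy" (pixels), "cam_to_world" (4x4, takes a point from camera to world coordinates). Camera axes: x right, y down, z forward; pixel columns grow to the right and rows downward; lengths in mm; the calibration is good to about 2 mm. A picture is of the moment at which its call begins.
- ctrl.close_job(): hands the job in, once; it reports no verdict.
The state is a dict: "t": time; "qpos": joint angles; "qvel": joint speeds; "joint_torque": joint torques, N m; "ee_pos": TCP position; "orientation": TCP orientation; "ft_force": force on the tool from outside, world axes, zero at the start; "moment": the same for the moment, N m; "width": finger opening in mm.
Only numpy, scipy, OpenCV 4.12 (cv2) and the standard library are available. Lean on these libraries where they do the work, as an engineer would, in place of code of your own. Each camera call takes 0.05 s, during which the arm holds its last target.

## Working session

There is one attempt and no reset: what is moved stays moved. The work goes in short steps, Python scripts to look and compute and a tool call to move; the robot and the scene stay as the last step left them, time stands still between calls to the robot, and variables do not carry over. Pictures are saved under pics/ and viewed, and the job is handed in when it is done.

Besides the shell and the picture viewer there is one more tool, called after "Request:" as name([rows], argument=value, ...), one row to a line, values as JSON. move_arm: Moves the arm, as the interface text tells. Its arguments: {"type":"object","properties":{"deltas":{"type":"array"},"hand":{"type":"number"}},"required":["deltas"]}

```bash
mkdir -p pics; ls; python3 - <<'E'
from workcell import ctrl, eyes
import cv2,numpy as np
print(ctrl.get_obs())
for n in ["scene","side","wrist"]:
    d=eyes.get_image(n)
    cv2.imwrite(f"pics/{n}0.png",d["frame"][:,:,::-1]); np.savez(f"{n}0.npz",**d)
    print(n,d["fx"],d["cx"],d["cy"],np.round(d["cam_to_world"],3).tolist())
E
```

```text
pics
{'t': 0.0, 'qpos': array([-1.90062257e-02,  4.23860743e-01,  1.63066339e+00,  1.82457478e-05,
        1.08857513e+00, -1.89962654e-02]), 'qvel': array([-0.00087225, -0.00102888, -0.00055074, -0.00254472, -0.00077287,
        0.0017335 ]), 'joint_torque': array([ 1.28069914e-03, -5.44622147e+01, -2.73670936e+01,  6.42951974e-02,
        2.27214623e-02, -1.51321510e-04]), 'ee_pos': array([6.24462450e+02, 3.70524356e-02, 2.21899712e+02]), 'orientation': array([-2.22068623e+00, -2.22064530e+00,  1.62248080e-03]), 'ft_force': array([ 0.30057287, -0.52930941, -0.35771158]), 'moment': array([-0.00518305, -0.0464936 , -0.01403085]), 'width': 87.97378364643544}
scene 407.0866422857916 320.68883317149255 199.54456109401085 [[-0.518, 0.688, -0.509, 1111.471], [0.856, 0.41, -0.316, 380.669], [-0.009, -0.599, -0.801, 1020.06], [0.0, 0.0, 0.0, 1.0]]
side 377.3594957598644 318.25301579203614 201.10599069472565 [[-0.9, -0.306, 0.31, 225.028], [-0.436, 0.614, -0.659, 623.911], [0.012, -0.728, -0.686, 681.581], [0.0, 0.0, 0.0, 1.0]]
wrist 323.9356114694687 323.69416436372455 200.41533054721992 [[1.0, -0.0, -0.002, 624.488], [-0.001, -0.963, -0.268, 73.696], [-0.002, 0.268, -0.963, 383.53], [0.0, 0.0, 0.0, 1.0]]
```

View pics/scene0.png

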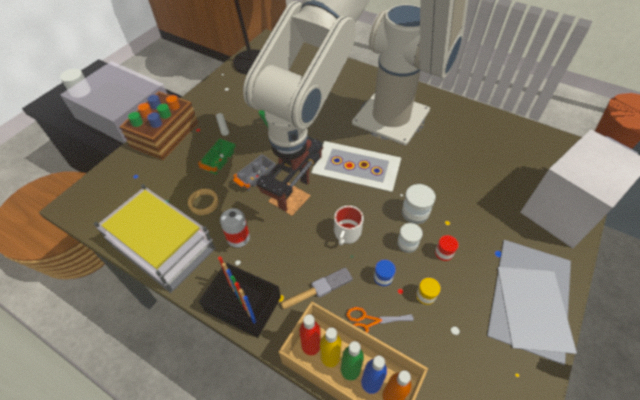

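View pics/side0.png

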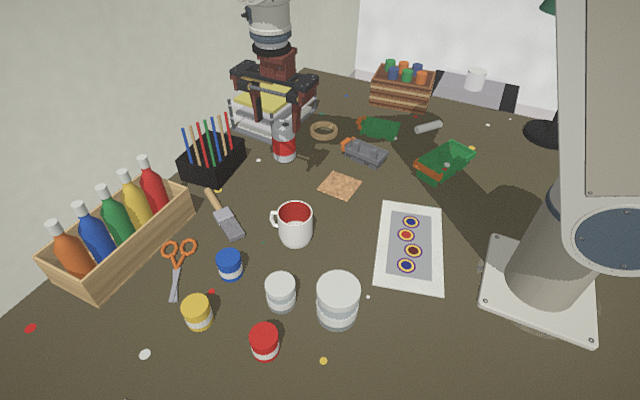

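View pics/wrist0.png

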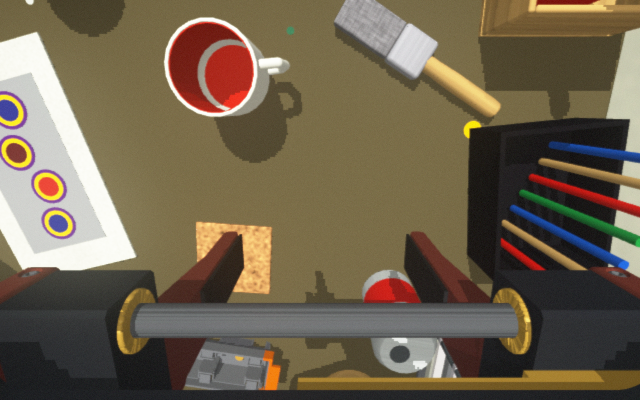

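```bash
cat > h.py <<'E'
import numpy as np,cv2
def cloud(d):
    z=d["range_z"].astype(float); v,u=np.indices(z.shape)
    P=np.stack([(u-d["cx"])/d["fx"]*z,(v-d["cy"])/d["fy"]*z,z,np.ones_like(z)],-1)@np.array(d["cam_to_world"]).T
    P=P[...,:3]; P[z<=0]=np.nan; return P
def ortho(ds,x0,x1,y0,y1,s,zmin=-20,zmax=150):
    # image: rows = x decreasing(top far), cols = y decreasing (left = +y)
    H=int((x1-x0)*s);W=int((y1-y0)*s)
    im=np.zeros((H,W,3),np.uint8);hz=np.full((H,W),-1e3)
    for d in ds:
        P=cloud(d).reshape(-1,3);C=d["frame"].reshape(-1,3)
        m=np.isfinite(P[:,0])&(P[:,2]>zmin)&(P[:,2]<zmax)&(P[:,0]>x0)&(P[:,0]<x1)&(P[:,1]>y0)&(P[:,1]<y1)
        P=P[m];C=C[m];o=np.argsort(P[:,2]);P=P[o];C=C[o]
        r=((x1-P[:,0])*s).astype(int).clip(0,H-1);c=((y1-P[:,1])*s).astype(int).clip(0,W-1)
        k=P[:,2]>hz[r,c]; im[r[k],c[k]]=C[k];hz[r[k],c[k]]=P[k,2]
    return im,hz
E
python3 - <<'E'
from h import *
for n in ["scene","side"]:
    d=dict(np.load(n+"0.npz"))
    im,hz=ortho([d],250,1050,-420,380,1)
    im=cv2.dilate(im,np.ones((2,2)))
    im=cv2.resize(im,(600,600))
    for i in range(0,8):
        cv2.putText(im,str(1050-100*i),(0,75*i+8),0,.35,(255,255,255));cv2.putText(im,str(380-100*i),(75*i,598),0,.35,(255,255,255))
    cv2.imwrite(f"pics/o_{n}.png",im[:,:,::-1])
    P=cloud(d)
    m=(np.abs(P[...,2])<6); print(n,np.nanmedian(P[...,2][m]))
    f=d["frame"]
    hsv=cv2.cvtColor(f,cv2.COLOR_RGB2HSV)
    def st(name,mask):
        nn,l,s,c=cv2.connectedComponentsWithStats(mask.astype(np.uint8))
        for i in range(1,nn):
            if s[i,4]>60:
                q=P[l==i]; q=q[np.isfinite(q[:,0])]
                if len(q)<40: continue
                a=np.percentile(q,2,axis=0);b=np.percentile(q,98,axis=0)
                print(name,c[i].round(),s[i,4],a.round(),b.round())
    h,S,V=hsv[...,0],hsv[...,1],hsv[...,2]; ok=np.isfinite(P[...,0])&(P[...,2]>5)&(P[...,2]<150)
    st("green",(h>45)&(h<80)&(S>120)&ok)
    st("red",((h<6)|(h>174))&(S>150)&ok)
    st("yel",(h>22)&(h<32)&(S>150)&ok)
    st("blue",(h>100)&(h<125)&(S>150)&ok)
E
```

```text
scene -0.6007598166626735
green [164. 110.] 130 [ 471. -635.   99.] [ 505. -601.  131.]
green [135. 118.] 124 [ 551. -686.   99.] [ 581. -655.  131.]
green [219. 153.] 439 [ 440. -435.    6.] [ 546. -367.   41.]
green [351. 365.] 413 [852. 285.  21.] [885. 322. 138.]
red [348. 214.] 230 [491.  72.  25.] [523. 128.  76.]
red [237. 236.] 188 [ 692. -162.   33.] [ 742. -121.   76.]
red [448. 245.] 302 [425. 353.  38.] [472. 398.  60.]
red [310. 339.] 439 [851. 177.  23.] [885. 214. 140.]
yel [150. 228.] 3774 [ 772. -431.  104.] [ 915. -221.  111.]
yel [429. 288.] 356 [572. 358.  39.] [619. 404.  61.]
yel [330. 352.] 473 [850. 230.  16.] [885. 268. 141.]
blue [385. 269.] 281 [584. 240.  47.] [630. 284.  61.]
blue [375. 379.] 262 [855. 345.  29.] [885. 375. 139.]
side -0.24860344302760495
green [459. 153.] 369 [ 202. -390.    8.] [ 286. -288.   55.]
green [433. 159.] 161 [ 270. -337.    6.] [ 330. -252.   55.]
green [445. 173.] 86 [ 237. -306.    6.] [ 277. -226.   55.]
red [229. 134.] 77 [829. -97.  43.] [857. -72. 148.]
red [203. 148.] 108 [861. -44.  18.] [917.   3. 142.]
red [284. 147.] 294 [ 672. -158.   34.] [ 727. -122.   79.]
red [153. 190.] 750 [834. 178.  41.] [865. 214. 146.]
red [294. 212.] 495 [508.  71.  26.] [562. 111.  83.]
red [263. 338.] 761 [420. 353.  39.] [467. 400.  60.]
blue [ 93. 240.] 369 [835. 352.  39.] [864. 378. 144.]
blue [228. 260.] 487 [577. 239.  38.] [623. 286.  60.]
```

```bash
python3 - <<'E'
from h import *
d=dict(np.load("side0.npz"));f=d["frame"][90:330,170:480]
cv2.imwrite("pics/sz.png",cv2.resize(f,None,fx=2.5,fy=2.5)[:,:,::-1])
E
```

```text
(no output)
```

View pics/o_side.png

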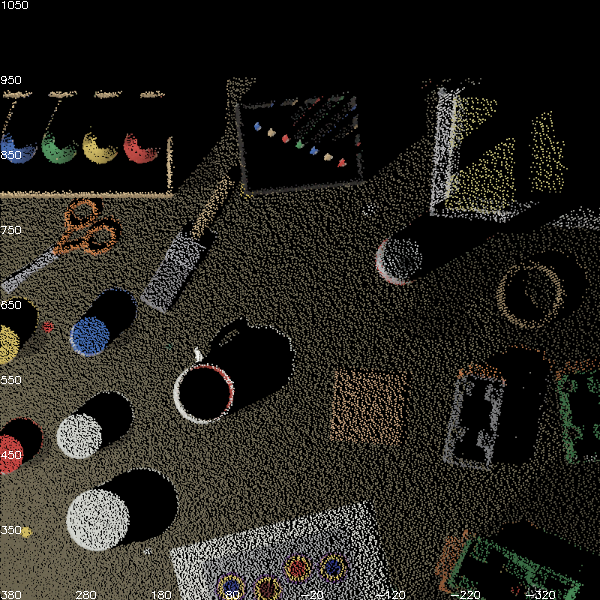

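View pics/sz.png

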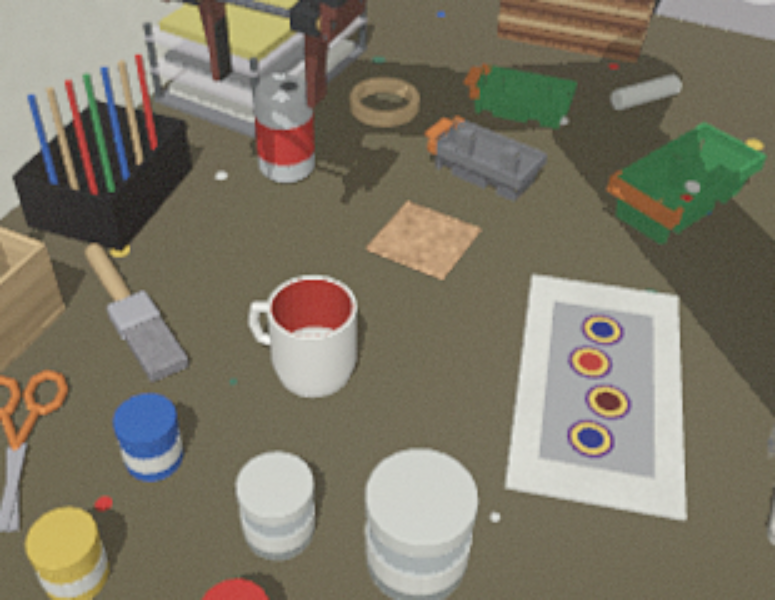

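```bash
cat >> h.py <<'E'
from scipy.optimize import least_squares
def top(d,cx,cy,R,z0,z1):
    P=cloud(d).reshape(-1,3);m=(np.hypot(P[:,0]-cx,P[:,1]-cy)<R)&(P[:,2]>z0)&(P[:,2]<z1)
    return P[m]
def disc(d,cx,cy,R,z0,z1,r):
    q=top(d,cx,cy,R,z0,z1)
    if len(q)<20: return None
    (a,b),rr=cv2.minEnclosingCircle(q[:,:2].astype(np.float32))
    # trimmed hull fit of known radius
    h=cv2.convexHull(q[:,:2].astype(np.float32))[:,0]
    s=least_squares(lambda p:np.hypot(h[:,0]-p[0],h[:,1]-p[1])-r,[a,b],loss='soft_l1')
    return s.x.round(1),round(rr,1),len(q),np.median(q[:,2]).round(1),q[:,:2].mean(0).round(1)
def rect(q):
    (c,s,a)=cv2.minAreaRect(q[:,:2].astype(np.float32)); return np.round(c,1),np.round(s,1),round(a,1)
E
python3 - <<'E'
from h import *
for n in ["scene","side"]:
    d=dict(np.load(n+"0.npz")); print(n)
    for nm,x,y,R,z0,z1,r in [("red",445,377,45,54,62,26),("yel",595,381,45,54,62,26),("blue",605,263,40,54,62,26),("jar",478,290,45,62,70,30),("bigjar",375,265,60,70,100,40),("mug",530,100,55,81,89,40),("can",710,-140,50,110,120,30)]:
        print(nm,disc(d,x,y,R,z0,z1,r))
    P=cloud(d);f=d["frame"]
    hsv=cv2.cvtColor(f,cv2.COLOR_RGB2HSV).astype(int)
    m=(abs(P[...,0]-510)<90)&(abs(P[...,1]+112)<90)&(abs(P[...,2]-3)<6)&(f[...,0]>150)&(hsv[...,0]<20)
    print("coaster",rect(P[m]),m.sum(),np.median(P[m][:,2]))
    for nm,y in [("grey",-268),("green",-400)]:
        q=P[(abs(P[...,0]-510)<85)&(abs(P[...,1]-y)<60)&(P[...,2]>35)&(P[...,2]<45)]
        if len(q)>20: print(nm,rect(q),len(q),np.median(q[:,2]),q.min(0).round(),q.max(0).round())
E
```

```text
scene
red (array([447.6, 374.7]), 26.1, 241, np.float64(56.9), array([448.3, 375.2]))
yel (array([593.5, 380.6]), 26.3, 293, np.float64(57.1), array([594.6, 381. ]))
blue (array([604.9, 261.4]), 26.1, 260, np.float64(57.3), array([605.6, 261.6]))
jar (array([472.6, 274.9]), 31.1, 301, np.float64(65.0), array([473.3, 275.3]))
bigjar (array([362.7, 250.1]), 42.9, 615, np.float64(90.1), array([366.7, 251.3]))
mug (array([529.4, 108.2]), 41.7, 119, np.float64(83.7), array([530.2, 111. ]))
can (array([ 709.7, -154. ]), 30.8, 308, np.float64(114.1), array([ 710.2, -153.6]))
coaster (array([ 508.4, -109.4]), array([94.1, 98. ]), 84.1) 399 3.0638591978733984
grey (array([ 499.3, -253.1]), array([ 66.8, 136.9]), 79.6) 205 38.23161022400859 [ 428. -295.   35.] [ 569. -211.   43.]
green (array([ 506. , -400.5]), array([139.1,  65.1]), 6.8) 198 38.11890495910279 [ 434. -440.   35.] [ 576. -361.   44.]
side
red (array([444.3, 375.2]), 26.4, 658, np.float64(57.5), array([443.7, 375.9]))
yel (array([590.9, 380.9]), 26.4, 553, np.float64(57.6), array([589.7, 381.6]))
blue (array([601.5, 261. ]), 26.6, 406, np.float64(57.6), array([600.4, 262.1]))
jar (array([469.1, 274.8]), 30.5, 630, np.float64(65.6), array([468.5, 276. ]))
bigjar (array([357.6, 251.5]), 41.9, 1524, np.float64(91.2), array([356. , 256.2]))
mug (array([525.7, 108.1]), 40.7, 189, np.float64(83.9), array([525. , 109.3]))
can (array([ 705.1, -154.4]), 29.7, 202, np.float64(114.5), array([ 703.8, -151.1]))
coaster (array([ 508.9, -114.2]), array([104.3,  99. ]), 86.0) 802 3.6251658337852746
grey (array([ 495.9, -253.5]), array([ 67.1, 137.9]), 80.5) 233 38.42595678451187 [ 425. -294.   35.] [ 567. -211.   43.]
green (array([ 502.4, -401.8]), array([135.2,  71.7]), 6.6) 190 38.66429135315008 [ 433. -441.   35.] [ 571. -362.   43.]
```

Request:
move_arm([
  [34,-19,0,0,0,0],
  [34,-19,0,0,0,0],
  [34,-19,0,0,0,0],
  [34,-19,0,0,0,0],
  [34,-19,0,0,0,0],
], hand=-1)

```text
t: 0.57
ee_pos: [529.9, 169.0, 220.3]
orientation: [2.233, 2.208, -0.002]
ft_force: [0.8, 1.0, 0.5]
width: 87.5
```

Request:
move_arm([
  [35,-19,5,0,0,0],
  [35,-19,5,0,0,0],
  [20,-12,0,0,0,0],
  [0,0,0,0,0,0.12],
  [0,0,0,0,0,0.12],
])

```text
t: 0.98
ee_pos: [472.9, 269.3, 209.1]
orientation: [-2.48, -1.927, 0.004]
ft_force: [0.1, -0.6, 0.4]
width: 88.0
```

```bash
cat >> h.py <<'E'
from scipy.spatial.transform import Rotation as Ro
def go(x,y,z,psi=None):
    """remaining shift in tool axes to world target; psi = world yaw of jaws from +x"""
    from workcell import ctrl
    o=ctrl.get_obs();R=Ro.from_rotvec(o["orientation"]).as_matrix()
    cur=np.arctan2(R[1,1],R[0,1])
    dw=np.array([x,y,z])-o["ee_pos"]
    t=R.T@dw
    dpsi=None if psi is None else round(-(((psi-cur)+np.pi)%(2*np.pi)-np.pi),3)
    print("t",round(o["t"],2),"at",o["ee_pos"].round(1),"psi",round(cur,3),"q",o["qpos"].round(2),"tilt",R[:,2].round(3),"w",round(o["width"],1),"F",o["ft_force"].round(1))
    print("tool shift",t.round(1),"turn z",dpsi)
def look(n,name):
    from workcell import eyes
    d=eyes.get_image(n);cv2.imwrite(f"pics/{name}.png",d["frame"][:,:,::-1]);np.savez(f"{name}.npz",**d);return d
E
python3 - <<'E'
from h import *
d=look("wrist","w1"); go(471,275,150,-.6)
print(disc(d,471,275,45,60,72,30))
for nm,x,y,R,z0,z1,r in [("red",446,375,45,54,62,26),("yel",592,381,45,54,62,26),("blue",603,261,40,54,62,26)]:
        print(nm,disc(d,x,y,R,z0,z1,r))
E
```

```text
t 1.03 at [472.9 269.2 209.1] psi -0.258 q [0.5  0.32 1.82 0.   1.   0.75] tilt [-0.003 -0.001 -1.   ] w 87.7 F [ 0.4  0.7 -0.7]
tool shift [ 5.3 -3.2 59.1] turn z 0.342
(array([469.4, 274.9]), 29.8, 2911, np.float64(65.4), array([469.7, 275.9]))
red (array([444.8, 375.7]), 26.0, 2622, np.float64(57.5), array([445.1, 376. ]))
yel (array([591.2, 381.2]), 26.1, 2980, np.float64(57.5), array([590.9, 381.4]))
blue (array([602.2, 261.6]), 26.1, 2204, np.float64(57.3), array([601.7, 262.4]))
```

View pics/w1.png

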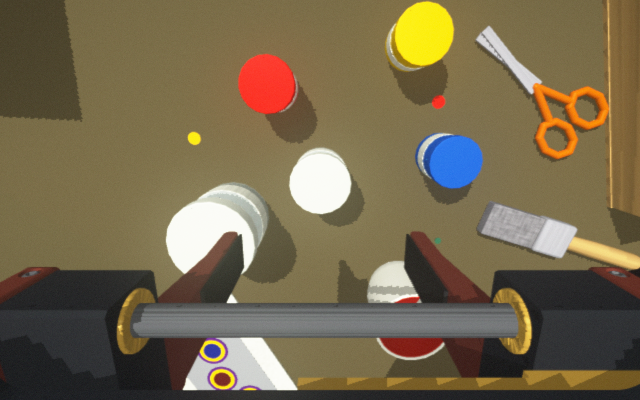

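Request:
move_arm([
  [4.7,-4.6,20,0,0,0],
  [0,0,30,0,0,0.114],
  [0,0,30,0,0,0.114],
  [0,0,30,0,0,0.114],
  [0,0,0,0,0,0],
])

```text
t: 1.45
ee_pos: [471.9, 276.4, 98.0]
orientation: [-2.78, -1.463, -0.007]
ft_force: [-1.4, -0.8, 0.3]
width: 87.9
```

```bash
python3 - <<'E'
from h import *
go(469.6,275,21,-.6)
E
```

```text
t 1.45 at [471.9 276.4  98. ] psi -0.602 q [0.51 0.49 1.89 0.   0.76 1.11] tilt [ 0.004  0.003 -1.   ] w 87.9 F [-1.4 -0.8  0.3]
tool shift [-2.8 -1.2 77. ] turn z -0.002
```

Request:
move_arm([
  [-2.5,-1.2,30,0,0,0],
  [0,0,27,0,0,0],
  [0,0,14,0,0,0],
  [0,0,5,0,0,0],
  [0,0,0,0,0,0],
])

```text
t: 1.87
ee_pos: [472.9, 275.2, 23.0]
orientation: [-2.762, -1.497, -0.011]
ft_force: [-0.6, -0.6, 0.5]
width: 87.9
```

Request:
move_arm([
  [0,0,0,0,0,0],
  [0,0,0,0,0,0],
  [0,0,0,0,0,0],
  [0,0,0,0,0,0],
  [0,0,0,0,0,0],
], hand=1)

```text
t: 2.28
ee_pos: [476.3, 276.7, 28.7]
orientation: [-2.758, -1.504, -0.022]
ft_force: [-0.1, 0.2, -2.6]
width: 59.2
```

```bash
python3 - <<'E'
from h import *
go(469.6,275,150,-.6)
E
```

```text
t 2.28 at [476.3 276.7  28.7] psi -0.572 q [0.5  0.61 1.9  0.   0.62 1.08] tilt [ 0.012  0.007 -1.   ] w 59.2 F [-0.1  0.2 -2.6]
tool shift [  -3.5   -3.9 -121.4] turn z 0.028
```

Request:
move_arm([
  [0,0,-15,0,0,0],
  [0,0,-35,0,0,0],
  [0,0,-38,0,0,0],
  [0,0,-38,0,0,0],
  [0,0,-10,0,0,0],
])

```text
t: 2.7
ee_pos: [471.9, 274.3, 167.3]
orientation: [-2.756, -1.507, -0.009]
ft_force: [1.2, 1.4, -2.0]
width: 59.7
```

```bash
cat >> h.py <<'E'
def go(x,y,z,psi=None):
    """remaining shift in tool axes to world target; psi = world yaw of jaws from +x; turn incl. tilt correction"""
    from workcell import ctrl
    o=ctrl.get_obs();R=Ro.from_rotvec(o["orientation"]).as_matrix()
    cur=np.arctan2(R[1,1],R[0,1])
    if psi is None: psi=cur
    dw=np.array([x,y,z])-o["ee_pos"]; t=R.T@dw
    c,s=np.cos(psi),np.sin(psi)
    T=np.array([[-s,c,0],[c,s,0],[0,0,-1]]).T  # columns: tool x,y,z
    print("t",round(o["t"],2),"at",o["ee_pos"].round(1),"psi",round(cur,3),"q",o["qpos"].round(2),"tilt",R[:,2].round(3),"w",round(o["width"],1),"F",o["ft_force"].round(1))
    C=np.array([[-np.sin(cur),np.cos(cur),0],[np.cos(cur),np.sin(cur),0],[0,0,-1]]).T
    print("tool shift now",t.round(1),"| in target frame",(T.T@dw).round(1),"| turnz",round(-(((psi-cur)+np.pi)%(2*np.pi)-np.pi),3),"level",Ro.from_matrix(R.T@C).as_rotvec().round(3))
E
python3 - <<'E'
from h import *
go(508.6,-112,150,0)
d=look("side","s2");P=cloud(d)
print(disc(d,476,277,55,165,200,30))
E
```

```text
t 2.7 at [471.9 274.3 167.3] psi -0.57 q [0.5  0.38 1.85 0.   0.9  1.07] tilt [ 0.005  0.003 -1.   ] w 59.7 F [ 1.2  1.4 -2. ]
tool shift now [-305.4  239.4   16.4] | in target frame [-386.3   36.7   17.3] | turnz -0.57 level [ 0.003 -0.005  0.   ]
(array([461.3, 277.2]), 40.6, 293, np.float64(179.8), array([458.8, 295.2]))
```

View pics/s2.png

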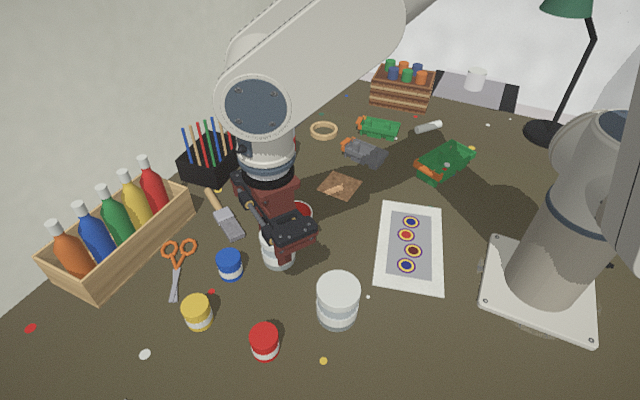

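Request:
move_arm([
  [-30,23.5,0,0,0,-0.114],
  [-32.5,20,0,0,0,-0.114],
  [-34.5,16,0,0,0,-0.114],
  [-36,12,0,0,0,-0.114],
  [-37,8,0,0,0,-0.114],
])

```text
t: 3.17
ee_pos: [489.0, 94.0, 164.3]
orientation: [2.216, 2.225, 0.017]
ft_force: [-0.3, -0.1, -1.7]
width: 59.3
```

```bash
python3 - <<'E'
from h import *
go(508.6,-112,150,-.085)
E
```

```text
t 3.17 at [489.   94.  164.3] psi 0.004 q [0.16 0.32 1.96 0.01 0.86 0.15] tilt [ 0.008  0.007 -1.   ] w 59.3 F [-0.3 -0.1 -1.7]
tool shift now [-206.1   18.6   13.2] | in target frame [-203.5   37.    14.3] | turnz 0.089 level [ 0.008 -0.006  0.   ]
```

Request:
move_arm([
  [-35,3.5,0,0.008,-0.006,0],
  [-35,3.5,0,0,0,0],
  [-20,3.5,0,0,0,0],
])

```text
t: 3.42
ee_pos: [496.8, -2.2, 159.9]
orientation: [-2.206, -2.231, 0.007]
ft_force: [0.7, -0.3, -1.6]
width: 59.4
```

```bash
python3 - <<'E'
from h import *
go(508.6,-112,150,-.085)
d=look("wrist","w3")
E
```

```text
t 3.42 at [496.8  -2.2 159.9] psi 0.011 q [-0.03  0.33  1.95 -0.    0.86 -0.04] tilt [-0.006 -0.    -1.   ] w 59.4 F [ 0.7 -0.3 -1.6]
tool shift now [-110.    10.6    9.9] | in target frame [-108.4   21.1    9.9] | turnz 0.096 level [-0.006  0.     0.   ]
```

View pics/w3.png

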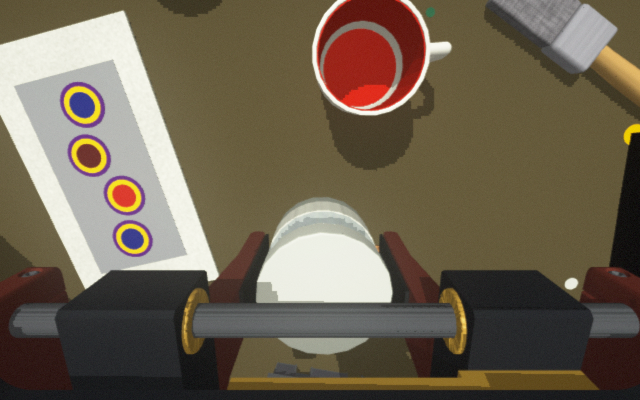

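```bash
python3 - <<'E'
from h import *
d=dict(np.load("wrist0.npz"));P=cloud(d);f=d["frame"]
hsv=cv2.cvtColor(f,cv2.COLOR_RGB2HSV).astype(int)
m=(abs(P[...,0]-510)<70)&(abs(P[...,1]+112)<70)&(abs(P[...,2]-3)<5)&(f[...,0]>150)&(hsv[...,0]<22)
q=P[m];print("coaster",rect(q),m.sum(),np.median(q[:,2]),q.min(0),q.max(0))
print("mug",disc(d,527,108,55,81,89,40))
d2=dict(np.load("w3.npz"))
print("mug w3",disc(d2,527,108,55,81,89,40))
P2=cloud(d2).reshape(-1,3);k=P2[(abs(P2[:,0]-497)<32)&(abs(P2[:,1])<40)&(P2[:,2]>120)&(P2[:,2]<220)]
import collections
print(np.histogram(k[:,2],10))
E
```

```text
coaster (array([ 506.9, -111.3]), array([98.2, 96.4]), 86.0) 2894 3.2402836958129626 [ 459.60328384 -161.9566359    -1.90261294] [557.86011817 -59.48657038   5.80185967]
mug (array([526.5, 108.4]), 40.1, 1564, np.float64(84.1), array([525. , 110.8]))
mug w3 (array([526.4, 108.3]), 39.9, 1990, np.float64(84.1), array([527.7, 104.8]))
(array([ 226,  212,  361,  725,  681,  556,  929, 9558,  445,  467]), array([131.58271523, 140.41865013, 149.25458503, 158.09051992,
       166.92645482, 175.76238972, 184.59832462, 193.43425951,
       202.27019441, 211.10612931, 219.94206421]))
```

```bash
python3 - <<'E'
from h import *
d2=dict(np.load("w3.npz"))
print(disc(d2,497,-2,38,192,202,30))
P2=cloud(d2).reshape(-1,3);k=P2[(np.hypot(P2[:,0]-497,P2[:,1])<38)&(P2[:,2]>190)&(P2[:,2]<202)]
print(np.percentile(k,[1,50,99],axis=0).round(1))
go(507,-111.5,50,-.085)
E
```

```text
(array([497.4,  -6.1]), 37.3, 9938, np.float64(197.2), array([496.6,   2.1]))
[[463.8 -33.9 190.7]
 [496.6   4.5 197.2]
 [530.3  23.  200.8]]
t 3.47 at [497.4  -4.1 159.7] psi 0.01 q [-0.03  0.33  1.95 -0.    0.86 -0.04] tilt [-0.006 -0.001 -1.   ] w 59.6 F [ 0.9 -2.4 -1.6]
tool shift now [-107.4    9.1  109.8] | in target frame [-106.2   18.6  109.7] | turnz 0.095 level [-0.006  0.001  0.   ]
```

Request:
move_arm([
  [-35,3,5,-0.006,0,0],
  [-35,3,20,0,0,0],
  [-35,3.5,25,0,0,0],
  [0,0,20,0,0,0.09],
  [0,0,0,0,0,0],
])

```text
t: 3.88
ee_pos: [506.3, -112.4, 83.9]
orientation: [-2.311, -2.127, 0.001]
ft_force: [-0.5, 0.8, -3.0]
width: 59.6
```

```bash
python3 - <<'E'
from h import *
go(507,-109.5,34,-.085)
E
```

```text
t 3.88 at [ 506.3 -112.4   83.9] psi -0.083 q [-0.24  0.48  1.95 -0.    0.71 -0.16] tilt [-0.001 -0.    -1.   ] w 59.6 F [-0.5  0.8 -3. ]
tool shift now [ 3.   0.5 49.9] | in target frame [ 3.   0.4 49.9] | turnz 0.002 level [-0.001  0.     0.   ]
```

Request:
move_arm([
  [2.5,0,20,0,0,0],
  [0,0,18,0,0,0],
  [0,0,7,0,0,0],
  [0,0,2,0,0,0],
])

```text
t: 4.22
ee_pos: [504.5, -108.5, 33.6]
orientation: [-2.3, -2.133, 0.006]
ft_force: [0.4, 0.1, -1.6]
width: 59.3
```

```bash
python3 - <<'E'
from h import *
go(507,-109.5,33,-.085)
E
```

```text
t 4.22 at [ 504.5 -108.5   33.6] psi -0.075 q [-0.23  0.57  1.96 -0.    0.61 -0.16] tilt [-0.006  0.001 -1.   ] w 59.3 F [ 0.4  0.1 -1.6]
tool shift now [-0.8  2.6  0.6] | in target frame [-0.7  2.6  0.6] | turnz 0.01 level [-0.006 -0.    -0.   ]
```

Request:
move_arm([
  [-1,2.5,1,-0.006,0,0],
  [0,0,1,0,0,0],
])

```text
t: 4.38
ee_pos: [506.0, -108.6, 32.4]
orientation: [-2.297, -2.14, 0.002]
ft_force: [-5.0, -2.0, 14.8]
width: 59.6
```

Request:
move_arm([
  [0,0,0,0,0,0],
  [0,0,0,0,0,0],
  [0,0,0,0,0,0],
], hand=-1)

```text
t: 4.63
ee_pos: [508.1, -108.1, 35.6]
orientation: [2.294, 2.144, 0.003]
ft_force: [-0.2, 0.6, 0.3]
width: 76.0
```

```bash
python3 - <<'E'
from h import *
go(507,-109.5,150,-.085)
E
```

```text
t 4.63 at [ 508.1 -108.1   35.6] psi -0.068 q [-0.23  0.57  1.96  0.    0.61 -0.17] tilt [ 0.003 -0.    -1.   ] w 76.0 F [-0.2  0.6  0.3]
tool shift now [  -1.5   -0.7 -114.4] | in target frame [  -1.5   -1.  -114.4] | turnz 0.017 level [ 0.003  0.    -0.   ]
```

Lift straight up, then look.

Request:
move_arm([
  [0,0,-10,0,0,0],
  [0,0,-30,0,0,0],
  [0,0,-38,0,0,0],
  [0,0,-38,0,0,0],
  [0,0,-30,0,0,0],
])

```text
t: 5.05
ee_pos: [504.8, -106.7, 185.2]
orientation: [-2.289, -2.143, 0.005]
ft_force: [-0.5, -0.5, -1.0]
width: 87.8
```

```bash
python3 - <<'E'
from h import *
go(445,375.7,150,0)
for n in ("side","scene","wrist"):
    d=look(n,n+"4"); print(n,disc(d,507,-111,45,64,76,30))
E
```

```text
t 5.05 at [ 504.8 -106.7  185.2] psi -0.066 q [-0.23  0.32  1.9   0.    0.94 -0.17] tilt [-0.006  0.002 -1.   ] w 87.8 F [-0.5 -0.5 -1. ]
tool shift now [477.4 -91.1  36.6] | in target frame [482.4 -59.8  35.2] | turnz -0.066 level [-0.006 -0.002 -0.   ]
side (array([ 502.2, -112. ]), 30.9, 276, np.float64(69.5), array([ 501.3, -110. ]))
scene (array([ 505.7, -112.7]), 31.6, 248, np.float64(68.8), array([ 507.2, -112. ]))
wrist (array([ 503.5, -112.7]), 29.9, 3316, np.float64(69.4), array([ 503.6, -111.6]))
```

View pics/side4.png

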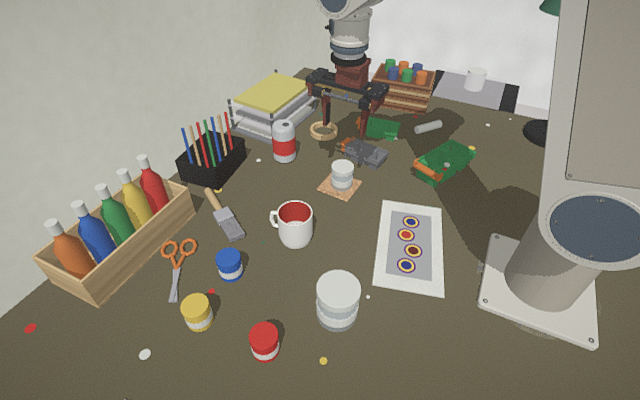

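View pics/wrist4.png

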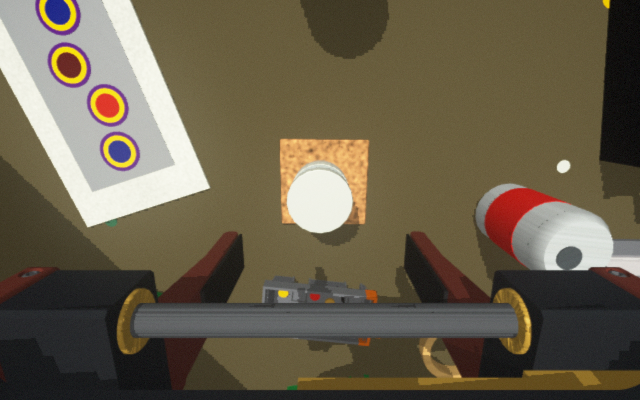

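Request:
move_arm([
  [37,-7,0,0,0,0],
  [37,-7,0,0,0,0],
  [37,-7,0,0,0,0],
  [37,-7,0,0,0,0],
  [37,-7,0,0,0,0],
])

```text
t: 5.62
ee_pos: [482.5, 79.6, 183.7]
orientation: [-2.305, -2.134, 0.003]
ft_force: [1.2, 1.5, 0.2]
width: 87.7
```

Request:
move_arm([
  [37,-7,0,0,0,0],
  [37,-7,0,0,0,0],
  [37,-7,0,0,0,0],
  [37,-7,0,0,0,0],
  [37,-7,0,0,0,0],
])

```text
t: 6.03
ee_pos: [454.7, 274.2, 178.4]
orientation: [-2.303, -2.131, 0.017]
ft_force: [1.0, 0.3, -0.0]
width: 87.8
```

```bash
python3 - <<'E'
from h import *
go(445,375.7,80,0)
d=dict(np.load("wrist4.npz"));P=cloud(d);f=d["frame"]
hsv=cv2.cvtColor(f,cv2.COLOR_RGB2HSV).astype(int)
m=(abs(P[...,0]-510)<70)&(abs(P[...,1]+112)<70)&(abs(P[...,2]-3)<4)&(f[...,0]>150)&(hsv[...,0]<22)&(hsv[...,1]>70)
q=P[m];print("coaster",rect(q),m.sum(),np.percentile(q,[1,99],axis=0))
E
```

```text
t 6.03 at [454.7 274.2 178.4] psi -0.077 q [0.52 0.35 1.86 0.   0.94 0.6 ] tilt [-0.011 -0.005 -1.   ] w 87.8 F [ 1.   0.3 -0. ]
tool shift now [101.  -16.5  98. ] | in target frame [101.5  -9.7  98.4] | turnz -0.077 level [-0.01   0.006  0.   ]
coaster (array([ 508. , -109.9]), array([94.2, 96. ]), 86.0) 3769 [[ 459.68847675 -154.62451954    1.23161675]
 [ 555.80847493  -61.69894975    5.26501492]]
```

Request:
move_arm([
  [34,-5.5,0,-0.01,0.006,0],
  [34,-5.5,10,0,0,0],
  [33,-5.5,25,0,0,0],
  [0,0,30,0,0,0],
  [0,0,20,0,0,0],
])

```text
t: 6.45
ee_pos: [442.8, 388.5, 91.1]
orientation: [-2.296, -2.143, -0.009]
ft_force: [-0.6, -1.1, -0.7]
width: 87.7
```

```bash
python3 - <<'E'
from h import *
go(444.8,375.7,20)
E
```

```text
t 6.45 at [442.8 388.5  91.1] psi -0.069 q [0.7  0.55 1.79 0.   0.8  0.77] tilt [ 0.003  0.005 -1.   ] w 87.7 F [-0.6 -1.1 -0.7]
tool shift now [-13.    2.7  71.1] | in target frame [-12.7   2.9  71.1] | turnz -0.0 level [ 0.003 -0.005  0.   ]
```

Request:
move_arm([
  [-12,2.5,10,0,0,0],
  [0,0,25,0,0,0],
  [0,0,22,0,0,0],
  [0,0,8,0,0,0],
])

```text
t: 6.78
ee_pos: [438.8, 374.9, 15.9]
orientation: [-2.29, -2.147, 0.008]
ft_force: [-0.2, -1.5, -0.3]
width: 87.7
```

```bash
python3 - <<'E'
from h import *
go(444.8,375.7,20)
E
```

```text
t 6.78 at [438.8 374.9  15.9] psi -0.064 q [0.69 0.66 1.83 0.   0.66 0.75] tilt [-0.006 -0.002 -1.   ] w 87.7 F [-0.2 -1.5 -0.3]
tool shift now [ 1.2  5.9 -4.1] | in target frame [ 1.2  5.9 -4.1] | turnz -0.0 level [-0.005  0.002  0.   ]
```

Request:
move_arm([
  [1,5.5,-4,-0.005,0.002,0],
  [0,0,0,0,0,0],
])

```text
t: 6.95
ee_pos: [442.2, 373.7, 16.6]
orientation: [-2.291, -2.149, 0.012]
ft_force: [0.6, 0.9, 1.1]
width: 87.6
```

Request:
move_arm([
  [0,0,0,0,0,0],
  [0,0,0,0,0,0],
  [0,0,0,0,0,0],
  [0,0,0,0,0,0],
  [0,0,0,0,0,0],
], hand=1)

```text
t: 7.37
ee_pos: [444.6, 375.2, 21.0]
orientation: [-2.292, -2.149, 0.002]
ft_force: [0.2, -0.0, 0.4]
width: 58.2
```

```bash
python3 - <<'E'
from h import *
go(444.8,375.7,20)
E
```

```text
t 7.37 at [444.6 375.2  21. ] psi -0.064 q [ 0.68  0.65  1.82 -0.    0.67  0.74] tilt [-0.001 -0.001 -1.   ] w 58.2 F [ 0.2 -0.   0.4]
tool shift now [0.5 0.1 1. ] | in target frame [0.5 0.1 1. ] | turnz -0.0 level [-0.001  0.001  0.   ]
```

Request:
move_arm([
  [0,0,1,0,0,0],
  [0,0,0.5,0,0,0],
  [0,0,0,0,0,0],
])

```text
t: 7.62
ee_pos: [445.1, 375.6, 21.0]
orientation: [2.292, 2.149, 0.001]
ft_force: [0.3, 0.0, -2.8]
width: 51.4
```

Request:
move_arm([
  [0,0,-15,0,0,0],
  [0,0,-30,0,0,0],
  [0,0,-38,0,0,0],
  [0,0,-38,0,0,0],
  [0,0,-10,0,0,0],
])

```text
t: 8.03
ee_pos: [441.9, 373.1, 150.9]
orientation: [-2.291, -2.149, 0.019]
ft_force: [1.9, 1.6, -1.1]
width: 51.3
```

```bash
python3 - <<'E'
from h import *
go(517,-1,150,-.085)
E
```

```text
t 8.03 at [441.9 373.1 150.9] psi -0.064 q [ 0.68  0.45  1.78 -0.    0.92  0.74] tilt [-0.009 -0.008 -1.   ] w 51.3 F [ 1.9  1.6 -1.1]
tool shift now [-368.6   98.9    3. ] | in target frame [-366.4  106.6    0.9] | turnz 0.021 level [-0.009  0.008  0.   ]
```

Request:
move_arm([
  [-37,10,0,-0.009,0.008,0],
  [-37,10,0,0,0,0],
  [-37,10,0,0,0,0],
  [-37,10,0,0,0,0],
  [-37,10,0,0,0,0],
])

```text
t: 8.45
ee_pos: [482.7, 188.1, 153.7]
orientation: [2.278, 2.162, 0.021]
ft_force: [1.1, 0.2, -0.9]
width: 51.4
```

Request:
move_arm([
  [-36,10,0,0,0,0],
  [-36,10,0,0,0,0],
  [-36,10,0,0,0,0],
  [-36,10,0,0,0,0],
])

```text
t: 8.78
ee_pos: [513.6, 34.8, 150.3]
orientation: [-2.277, -2.164, -0.018]
ft_force: [0.6, 0.7, -2.8]
width: 51.5
```

```bash
python3 - <<'E'
from h import *
go(517,-1,60,-.085)
E
```

```text
t 8.78 at [513.6  34.8 150.3] psi -0.051 q [0.04 0.36 1.93 0.01 0.84 0.08] tilt [ 0.008  0.008 -1.   ] w 51.5 F [ 0.6  0.7 -2.8]
tool shift now [-36.4   4.5  90. ] | in target frame [-35.4   6.5  90.3] | turnz 0.034 level [ 0.008 -0.008  0.   ]
```

Request:
move_arm([
  [-28,4,5,0.008,-0.008,0.03],
  [0,0,30,0,0,0],
  [0,0,30,0,0,0],
  [0,0,10,0,0,0],
])

```text
t: 9.12
ee_pos: [519.9, -3.2, 73.9]
orientation: [2.317, 2.113, 0.007]
ft_force: [-1.3, 0.2, -1.8]
width: 51.6
```

```bash
python3 - <<'E'
from h import *
go(517,-1,23,-.085)
E
```

```text
t 9.12 at [519.9  -3.2  73.9] psi -0.092 q [-0.03  0.5   1.95 -0.    0.68  0.06] tilt [ 0.007 -0.001 -1.   ] w 51.6 F [-1.3  0.2 -1.8]
tool shift now [ 2.  -3.4 50.9] | in target frame [ 2.  -3.  50.9] | turnz -0.007 level [ 0.007  0.001 -0.   ]
```

Request:
move_arm([
  [2,-2,18,0.007,0,0],
  [0,0,18,0,0,0],
  [0,0,8,0,0,0],
  [0,0,0,0,0,0],
])

```text
t: 9.45
ee_pos: [515.4, -0.8, 24.8]
orientation: [-2.318, -2.114, 0.008]
ft_force: [-0.3, 1.1, -1.5]
width: 51.2
```

```bash
python3 - <<'E'
from h import *
go(517,-1,21,-.085)
E
```

```text
t 9.45 at [515.4  -0.8  24.8] psi -0.092 q [-0.02  0.59  1.96 -0.    0.6   0.07] tilt [-0.007 -0.    -1.   ] w 51.2 F [-0.3  1.1 -1.5]
tool shift now [-0.   1.6  3.8] | in target frame [-0.1  1.6  3.8] | turnz -0.007 level [-0.007  0.001  0.   ]
```

Request:
move_arm([
  [0,1.5,2,-0.007,0,0],
  [0,0,1.5,0,0,0],
])

```text
t: 9.62
ee_pos: [517.2, -0.4, 21.6]
orientation: [2.319, 2.117, -0.001]
ft_force: [0.3, 0.3, -0.9]
width: 51.3
```

Request:
move_arm([
  [0,0,1.2,0,0,0],
])

```text
t: 9.7
ee_pos: [517.7, -0.2, 21.1]
orientation: [2.318, 2.117, 0.001]
ft_force: [-0.3, 0.6, -1.8]
width: 51.4
```

Request:
move_arm([
  [0,0,1.5,0,0,0],
])

```text
t: 9.78
ee_pos: [518.0, -0.1, 20.8]
orientation: [2.318, 2.117, 0.001]
ft_force: [-5.5, -1.7, 21.5]
width: 51.5
```

Contact (21 N). Release.

Request:
move_arm([
  [0,0,0,0,0,0],
  [0,0,0,0,0,0],
  [0,0,0,0,0,0],
  [0,0,0,0,0,0],
], hand=-1)

```text
t: 10.12
ee_pos: [520.4, 0.0, 23.8]
orientation: [2.314, 2.115, 0.008]
ft_force: [-1.0, 0.0, -0.4]
width: 74.0
```

Request:
move_arm([
  [0,0,-10,0,0,0],
  [0,0,-30,0,0,0],
  [0,0,-38,0,0,0],
  [0,0,-38,0,0,0],
  [0,0,-20,0,0,0],
])

```text
t: 10.53
ee_pos: [515.7, 0.3, 162.4]
orientation: [-2.318, -2.119, 0.004]
ft_force: [0.9, 1.0, -0.3]
width: 87.8
```

```bash
python3 - <<'E'
from h import *
go(591.2,381.2,100,1.5)
d=look("wrist","w5")
print("red",disc(d,517,-1,40,54,64,26),"mug",disc(d,527,108,55,81,89,40))
E
```

```text
t 10.53 at [5.157e+02 3.000e-01 1.624e+02] psi -0.09 q [-0.02  0.35  1.91 -0.    0.88  0.07] tilt [-0.003 -0.001 -1.   ] w 87.8 F [ 0.9  1.  -0.3]
tool shift now [386.2  41.1  61.8] | in target frame [-48.3 385.3  62.4] | turnz -1.59 level [-0.003  0.001  0.   ]
red (array([5.172e+02, 3.000e-01]), 26.0, 2740, np.float64(57.4), array([517.5,   1. ])) mug (array([526.3, 108. ]), 39.9, 2054, np.float64(84.1), array([526.2, 107.6]))
```

View pics/w5.png

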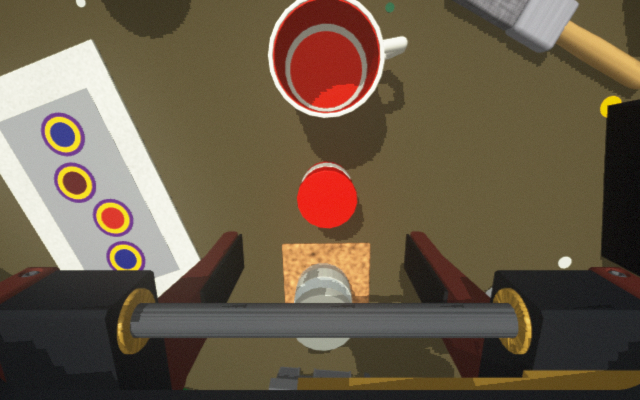

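Request:
move_arm([
  [36,4,-4,0,0,0],
  [36,4,-4,0,0,0],
  [36,4,-4,0,0,0],
  [36,4,0,0,0,0],
  [36,4,0,0,0,0],
])

```text
t: 11.0
ee_pos: [556.4, 177.7, 185.7]
orientation: [2.324, 2.1, 0.013]
ft_force: [0.9, -0.3, 0.3]
width: 88.0
```

Request:
move_arm([
  [36,4,0,0,0,0],
  [36,4,0,0,0,0],
  [36,4,0,0,0,0],
  [36,4,0,0,0,0],
  [36,4,0,0,0,0],
])

```text
t: 11.42
ee_pos: [594.4, 363.9, 189.6]
orientation: [2.324, 2.1, 0.017]
ft_force: [0.5, -0.5, 0.0]
width: 87.6
```

Request:
move_arm([
  [0,0,0,0,0,0.11],
  [0,0,0,0,0,0.11],
  [0,0,0,0,0,0.11],
  [0,0,0,0,0,0.11],
  [0,0,0,0,0,0.11],
])

```text
t: 11.83
ee_pos: [593.5, 374.3, 190.7]
orientation: [2.819, 1.375, 0.025]
ft_force: [-0.3, -0.0, -0.8]
width: 88.1
```

```bash
python3 - <<'E'
from h import *
go(591.2,381.2,100,-.85)
E
```

```text
t 11.83 at [593.5 374.3 190.7] psi -0.663 q [ 0.55  0.56  1.48 -0.01  1.09  1.21] tilt [ 0.016  0.003 -1.   ] w 88.1 F [-0.3 -0.  -0.8]
tool shift now [ 2.9 -7.1 90.7] | in target frame [ 2.8 -6.7 90.7] | turnz 0.187 level [ 0.011 -0.012  0.   ]
```

Request:
move_arm([
  [2.5,-6,15,0.011,-0.012,0],
  [0,0,30,0,0,0.093],
  [0,0,35,0,0,0.093],
  [0,0,20,0,0,0],
  [0,0,0,0,0,0],
])

```text
t: 12.25
ee_pos: [590.4, 382.5, 88.1]
orientation: [-2.937, -1.109, -0.003]
ft_force: [-0.4, -0.5, -0.8]
width: 87.9
```

```bash
python3 - <<'E'
from h import *
go(591.2,381.2,20,-.85)
E
```

```text
t 12.25 at [590.4 382.5  88.1] psi -0.849 q [0.56 0.69 1.52 0.   0.94 1.4 ] tilt [ 0.001  0.003 -1.   ] w 87.9 F [-0.4 -0.5 -0.8]
tool shift now [-0.4  1.6 68.1] | in target frame [-0.3  1.5 68.1] | turnz 0.001 level [-0.002 -0.003 -0.   ]
```

Request:
move_arm([
  [0,1,25,0,0,0],
  [0,0,25,0,0,0],
  [0,0,13,0,0,0],
  [0,0,0,0,0,0],
])

```text
t: 12.58
ee_pos: [590.6, 382.8, 22.9]
orientation: [-2.93, -1.125, 0.001]
ft_force: [-0.5, -0.2, 0.1]
width: 87.9
```

```bash
python3 - <<'E'
from h import *
go(591.2,381.2,20,-.85)
E
```

```text
t 12.58 at [590.6 382.8  22.9] psi -0.838 q [0.56 0.78 1.53 0.   0.84 1.39] tilt [-0.002  0.002 -1.   ] w 87.9 F [-0.5 -0.2  0.1]
tool shift now [-0.6  1.6  2.9] | in target frame [-0.6  1.6  2.9] | turnz 0.012 level [-0.003 -0.    -0.   ]
```

Request:
move_arm([
  [0,1.5,3,0,0,0],
  [0,0,1,0,0,0],
  [0,0,1,0,0,0],
  [0,0,1,0,0,0],
  [0,0,0,0,0,0],
], hand=1)

```text
t: 13.0
ee_pos: [594.0, 383.2, 21.4]
orientation: [-2.927, -1.129, -0.007]
ft_force: [0.5, -0.5, 0.2]
width: 57.9
```

Request:
move_arm([
  [0,0,0,0,0,0],
  [0,0,0,0,0,0],
  [0,0,0,0,0,0],
])

```text
t: 13.25
ee_pos: [595.0, 383.8, 23.5]
orientation: [-2.927, -1.13, -0.011]
ft_force: [-0.2, -0.2, -0.9]
width: 51.6
```

```bash
python3 - <<'E'
from h import *
go(591.2,381.2,20,-.85)
E
```

```text
t 13.25 at [595.  383.8  23.5] psi -0.834 q [0.55 0.78 1.52 0.   0.83 1.39] tilt [ 0.005  0.007 -1.   ] w 51.6 F [-0.2 -0.2 -0.9]
tool shift now [-4.6 -0.6  3.4] | in target frame [-4.6 -0.5  3.5] | turnz 0.016 level [-0.002 -0.008 -0.   ]
```

Request:
move_arm([
  [0,0,-15,0,-0.008,0],
  [0,0,-30,0,0,0],
  [0,0,-38,0,0,0],
  [0,0,-38,0,0,0],
  [0,0,-10,0,0,0],
])

```text
t: 13.67
ee_pos: [591.7, 381.5, 153.4]
orientation: [2.93, 1.131, -0.02]
ft_force: [0.6, 1.1, 0.3]
width: 51.3
```

```bash
python3 - <<'E'
from h import *
go(601.4,-4.9,150,-.834)
E
```

```text
t 13.67 at [591.7 381.5 153.4] psi -0.834 q [0.56 0.62 1.47 0.   1.06 1.39] tilt [-0.011 -0.005 -1.   ] w 51.3 F [0.6 1.1 0.3]
tool shift now [-252.4  292.7    5.2] | in target frame [-252.4  292.7    3.4] | turnz 0.0 level [-0.004  0.012  0.   ]
```

Request:
move_arm([
  [-25,29,0,-0.004,0.012,0],
  [-25,29,0,0,0,0],
  [-25,29,0,0,0,0],
  [-25,29,0,0,0,0],
  [-25,29,0,0,0,0],
])

```text
t: 14.08
ee_pos: [598.7, 193.7, 157.1]
orientation: [-2.921, -1.147, -0.022]
ft_force: [-0.3, 0.3, -1.0]
width: 51.1
```

Request:
move_arm([
  [-25,29,0,0,0,0],
  [-25,29,0,0,0,0],
  [-25,29,0,0,0,0],
  [-22,25,0,0,0,0],
  [0,0,0,0,0,0],
])

```text
t: 14.5
ee_pos: [600.8, 32.8, 153.2]
orientation: [-2.924, -1.143, -0.017]
ft_force: [0.1, 0.1, -0.8]
width: 51.5
```

```bash
python3 - <<'E'
from h import *
go(601.4,-4.9,60,-.834)
E
```

```text
t 14.5 at [600.8  32.8 153.2] psi -0.826 q [0.03 0.47 1.74 0.01 0.92 0.85] tilt [ 0.009  0.006 -1.   ] w 51.5 F [ 0.1  0.1 -0.8]
tool shift now [-26.2  27.9  93. ] | in target frame [-24.9  28.3  93.2] | turnz 0.008 level [ 0.002 -0.011  0.   ]
```

Request:
move_arm([
  [-25,26,5,0.002,-0.011,0],
  [0,0,30,0,0,0],
  [0,0,35,0,0,0],
  [0,0,15,0,0,0],
])

```text
t: 14.83
ee_pos: [603.7, -7.3, 68.8]
orientation: [2.926, 1.134, 0.014]
ft_force: [-0.5, 0.5, -1.0]
width: 51.4
```

```bash
python3 - <<'E'
from h import *
go(601.4,-4.9,24,-.834)
E
```

```text
t 14.83 at [603.7  -7.3  68.8] psi -0.831 q [-0.03  0.6   1.77  0.    0.77  0.8 ] tilt [ 0.01  0.   -1.  ] w 51.4 F [-0.5  0.5 -1. ]
tool shift now [-0.4 -3.6 44.8] | in target frame [-0.1 -3.3 44.8] | turnz 0.003 level [ 0.006 -0.007  0.   ]
```

Request:
move_arm([
  [0,-3,18,0.006,-0.007,0],
  [0,0,16,0,0,0],
  [0,0,6,0,0,0],
  [0,0,0,0,0,0],
])

```text
t: 15.17
ee_pos: [599.0, -4.1, 21.9]
orientation: [-2.928, -1.133, 0.009]
ft_force: [-1.4, -3.6, 14.4]
width: 51.2
```

```bash
python3 - <<'E'
from h import *
go(601.4,-4.9,23.5,-.834)
E
```

```text
t 15.17 at [599.   -4.1  21.9] psi -0.832 q [-0.03  0.67  1.78 -0.    0.7   0.81] tilt [-0.006 -0.    -1.   ] w 51.2 F [-1.4 -3.6 14.4]
tool shift now [ 1.3  2.2 -1.7] | in target frame [ 1.3  2.2 -1.6] | turnz 0.002 level [-0.004  0.005  0.   ]
```

Already in contact with the table, at a good position. Release.

Request:
move_arm([
  [0,0,-0.5,-0.004,0.005,0],
  [0,0,0,0,0,0],
  [0,0,0,0,0,0],
  [0,0,0,0,0,0],
  [0,0,0,0,0,0],
], hand=-1)

```text
t: 15.58
ee_pos: [600.2, -2.7, 23.8]
orientation: [2.929, 1.136, 0.004]
ft_force: [0.0, 0.7, 0.2]
width: 81.4
```

Request:
move_arm([
  [0,0,-10,0,0,0],
  [0,0,-30,0,0,0],
  [0,0,-38,0,0,0],
  [0,0,-38,0,0,0],
  [0,0,-40,0,0,0],
])

```text
t: 16.0
ee_pos: [593.9, -2.4, 179.2]
orientation: [-2.923, -1.134, 0.02]
ft_force: [0.7, 0.7, -0.3]
width: 87.8
```

```bash
python3 - <<'E'
from h import *
d=look("wrist","w6")
print("red",disc(d,517,-1,40,54,64,26),"yel",disc(d,598,-7,40,54,64,26),"mug",disc(d,527,108,55,81,89,40))
d=look("side","s6")
print("red",disc(d,517,-1,40,54,64,26),"yel",disc(d,598,-7,40,54,64,26),"mug",disc(d,527,108,55,81,89,40))
go(500,-330,185,-1.57)
E
```

```text
red (array([5.177e+02, 4.000e-01]), 26.3, 2132, np.float64(57.4), array([518.7,   0.9])) yel (array([596. ,  -6.1]), 25.9, 2438, np.float64(57.4), array([596.6,  -5.7])) mug (array([526.4, 108.5]), 40.1, 1756, np.float64(84.1), array([526.9, 110.7]))
red (array([ 5.169e+02, -4.000e-01]), 27.2, 244, np.float64(57.7), array([516.4,   1.1])) yel (array([594.9,  -6.2]), 27.0, 223, np.float64(57.6), array([594.1,  -5.2])) mug (array([525.6, 108.2]), 41.1, 201, np.float64(83.8), array([524.6, 110.5]))
t 16.1 at [599.3  -2.5 185.4] psi -0.831 q [-0.02  0.43  1.72  0.    0.99  0.81] tilt [-0.     0.001 -1.   ] w 87.8 F [ 0.3 -0.2  0. ]
tool shift now [-2.941e+02  1.750e+02  2.000e-01] | in target frame [-99.5 327.4   0.4] | turnz 0.739 level [-0.001 -0.    -0.   ]
```

View pics/w6.png

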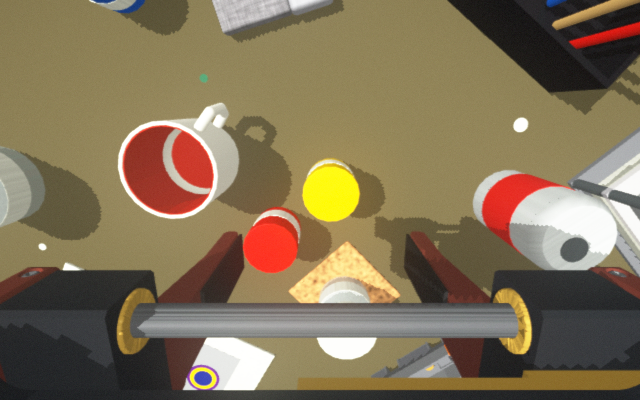

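Request:
move_arm([
  [-30,21,-5,0,0,0],
  [-30,21,-5,0,0,0],
  [-30,21,-5,0,0,0],
  [-30,21,0,0,0,0],
  [-30,21,0,0,0,0],
])

```text
t: 16.52
ee_pos: [561.5, -180.5, 207.2]
orientation: [2.919, 1.151, 0.016]
ft_force: [-0.2, 0.0, 0.4]
width: 88.0
```

Request:
move_arm([
  [-30,21,0,0,0,0],
  [-30,21,0,0,0,0],
  [-30,21,0,0,0,0],
  [-28,19,0,0,0,0],
  [0,0,0,0,0,0.103],
])

```text
t: 16.93
ee_pos: [526.8, -333.0, 209.4]
orientation: [2.972, 0.995, 0.019]
ft_force: [-0.4, -0.6, 0.4]
width: 88.1
```

Request:
move_arm([
  [0,0,0,0,0,0.103],
  [0,0,0,0,0,0.103],
  [0,0,0,0,0,0.103],
  [0,0,0,0,0,0.103],
  [0,0,0,0,0,0.103],
])

```text
t: 17.35
ee_pos: [523.7, -337.0, 210.0]
orientation: [3.134, 0.154, 0.021]
ft_force: [0.2, -0.4, -0.4]
width: 87.4
```

```bash
python3 - <<'E'
from h import *
go(500,-400,185,-1.45)
d=look("wrist","w7")
E
```

```text
t 17.35 at [ 523.7 -337.   210. ] psi -1.473 q [-0.59  0.43  1.65  0.01  1.05  0.88] tilt [ 0.014 -0.003 -1.   ] w 87.4 F [ 0.2 -0.4 -0.4]
tool shift now [-30.1  60.3  24.8] | in target frame [-31.1  59.7  25. ] | turnz -0.023 level [ 0.004 -0.013  0.   ]
```

View pics/w7.png

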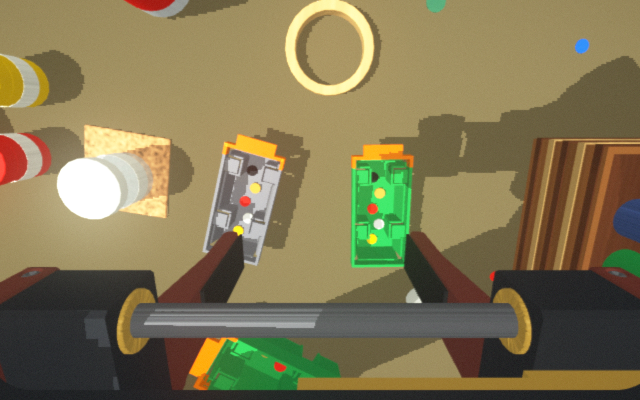

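```bash
python3 - <<'E'
from h import *
d=dict(np.load("w7.npz"));P=cloud(d)
for nm,x,y in [("grey",492,-252),("green",498,-402)]:
    q=P[(abs(P[...,0]-x)<95)&(abs(P[...,1]-y)<60)&(P[...,2]>36)&(P[...,2]<44)]
    print(nm,rect(q),len(q),np.median(q[:,2]))
    # robust: least-area over angle w/ percentiles
    best=None
    for a in np.radians(np.arange(-18,18,.25)):
        R=np.array([[np.cos(a),np.sin(a)],[-np.sin(a),np.cos(a)]]);p=q[:,:2]@R.T
        lo=np.percentile(p,.7,axis=0);hi=np.percentile(p,99.3,axis=0);w=hi-lo
        if best is None or w[1]<best[0]: best=(w[1],a,lo,hi,R)
    w,a,lo,hi,R=best
    c=np.array([lo[0]+62,(lo[1]+hi[1])/2]); c2=np.array([hi[0]-12-62,c[1]])
    print("yaw",a.round(3),"size",(hi-lo).round(1),"origin from near",(R.T@c).round(1),"from far",(R.T@c2).round(1))
E
```

```text
grey (array([ 496.9, -252.7]), array([ 63.1, 136.3]), 79.6) 1482 39.5775059313645
yaw -0.183 size [135.5  62.1] origin from near [ 491.4 -251.9] from far [ 490.9 -251.8]
green (array([ 503.5, -400.3]), array([136.2,  62.4]), 6.4) 1484 39.37370080859759
yaw 0.109 size [135.4  62. ] origin from near [ 497.9 -400.8] from far [ 497.2 -400.9]
```

Request:
move_arm([
  [-16,30,10,0.004,-0.013,0],
  [-15,28,20,0,0,0],
  [0,0,35,0,0,-0.011],
  [0,0,35,0,0,0],
  [0,0,15,0,0,0],
])

```text
t: 17.82
ee_pos: [501.7, -402.8, 98.8]
orientation: [3.126, 0.183, 0.017]
ft_force: [-0.6, 0.2, 0.6]
width: 88.1
```

```bash
python3 - <<'E'
from h import *
go(497.6,-400.9,16,-1.462)
E
```

```text
t 17.82 at [ 501.7 -402.8   98.8] psi -1.454 q [-0.7   0.6   1.67  0.    0.86  0.76] tilt [ 0.012 -0.009 -1.   ] w 88.1 F [-0.6  0.2  0.6]
tool shift now [-4.7 -3.3 82.7] | in target frame [-3.9 -2.4 82.8] | turnz 0.008 level [ 0.011 -0.011  0.   ]
```

Request:
move_arm([
  [-4,-2,28,0.011,-0.011,0.008],
  [0,0,28,0,0,0],
  [0,0,18,0,0,0],
  [0,0,0,0,0,0],
])

```text
t: 18.15
ee_pos: [495.3, -400.5, 18.5]
orientation: [-3.132, -0.185, 0.007]
ft_force: [-0.7, 1.1, -0.3]
width: 88.3
```

```bash
python3 - <<'E'
from h import *
go(497.6,-400.9,16,-1.462)
E
```

```text
t 18.15 at [ 495.3 -400.5   18.5] psi -1.453 q [-0.7   0.71  1.69  0.    0.75  0.75] tilt [-0.004  0.004 -1.   ] w 88.3 F [-0.7  1.1 -0.3]
tool shift now [2.2 0.7 2.5] | in target frame [2.2 0.7 2.5] | turnz 0.009 level [-0.004  0.004  0.   ]
```

Request:
move_arm([
  [1,0.5,2,-0.004,0.004,0.009],
  [0,0,1,0,0,0],
  [0,0,1,0,0,0],
  [0,0,0.5,0,0,0],
], hand=1)

```text
t: 18.48
ee_pos: [497.4, -401.4, 16.3]
orientation: [3.135, 0.176, 0.003]
ft_force: [0.2, -0.2, -0.3]
width: 64.5
```

```bash
python3 - <<'E'
from h import *
go(497.6,-400.9,16,-1.462)
E
```

```text
t 18.48 at [ 497.4 -401.4   16.3] psi -1.458 q [-0.7   0.72  1.69  0.    0.73  0.76] tilt [ 0.002 -0.001 -1.   ] w 64.5 F [ 0.2 -0.2 -0.3]
tool shift now [ 0.3 -0.5  0.3] | in target frame [ 0.3 -0.5  0.3] | turnz 0.004 level [ 0.002 -0.002  0.   ]
```

Perfectly centred; let it clamp.

Request:
move_arm([
  [0,0,0,0,0,0],
  [0,0,0,0,0,0],
  [0,0,0,0,0,0],
])

```text
t: 18.73
ee_pos: [498.9, -402.5, 19.2]
orientation: [3.132, 0.178, 0.008]
ft_force: [0.3, -0.2, -1.0]
width: 61.5
```

```bash
python3 - <<'E'
from h import *
go(497.6,-400.9,16,-1.462)
E
```

```text
t 18.73 at [ 498.9 -402.5   19.2] psi -1.457 q [-0.7   0.71  1.69  0.    0.74  0.76] tilt [ 0.005 -0.004 -1.   ] w 61.5 F [ 0.3 -0.2 -1. ]
tool shift now [-1.1 -1.7  3.2] | in target frame [-1.1 -1.7  3.2] | turnz 0.005 level [ 0.005 -0.005  0.   ]
```

Request:
move_arm([
  [0,0,-12,0.005,-0.005,0],
  [0,0,-30,0,0,0],
  [0,0,-38,0,0,0],
  [0,0,-38,0,0,0],
  [0,0,-25,0,0,0],
])

```text
t: 19.15
ee_pos: [495.2, -399.4, 161.2]
orientation: [-3.127, -0.178, 0.016]
ft_force: [0.1, -1.0, -2.2]
width: 61.6
```

```bash
python3 - <<'E'
from h import *
go(497.6,-400.9,160,-1.457)
d=look("side","s8")
E
```

```text
t 19.15 at [ 495.2 -399.4  161.2] psi -1.457 q [-0.7   0.52  1.64  0.    1.    0.76] tilt [-0.011  0.009 -1.   ] w 61.6 F [ 0.1 -1.  -2.2]
tool shift now [2.2 1.8 1.1] | in target frame [2.2 1.8 1.2] | turnz -0.0 level [-0.01  0.01  0.  ]
```

View pics/s8.png

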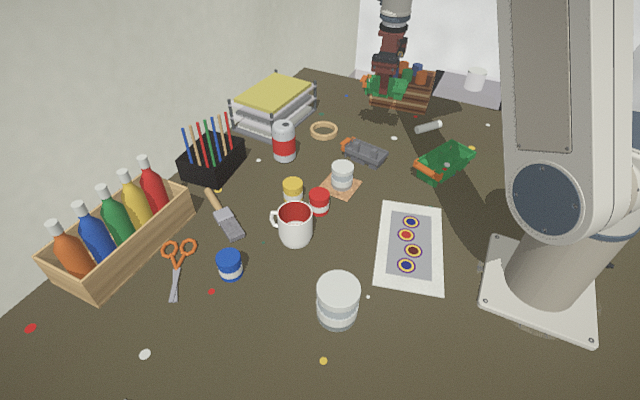

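Tote held (side view, about (385,88)). Turn it through −2.85 about tool z.

Request:
move_arm([
  [0,0,0,-0.01,0.01,-0.11],
  [0,0,0,0,0,-0.12],
  [0,0,0,0,0,-0.12],
  [0,0,0,0,0,-0.12],
  [0,0,0,0,0,-0.12],
])

```text
t: 19.62
ee_pos: [499.5, -402.9, 172.8]
orientation: [2.922, 1.108, 0.017]
ft_force: [1.2, 0.1, -1.5]
width: 61.9
```

Request:
move_arm([
  [0,0,0,0,0,-0.12],
  [0,0,0,0,0,-0.12],
  [0,0,0,0,0,-0.12],
  [0,0,0,0,0,-0.12],
  [0,0,0,0,0,-0.12],
])

```text
t: 20.03
ee_pos: [499.1, -402.5, 173.1]
orientation: [2.438, 1.95, 0.008]
ft_force: [-1.2, -0.1, -1.3]
width: 61.5
```

Request:
move_arm([
  [0,0,0,0,0,-0.12],
  [0,0,0,0,0,-0.12],
  [0,0,0,0,0,-0.12],
  [0,0,0,0,0,-0.12],
  [0,0,0,0,0,-0.12],
])

```text
t: 20.45
ee_pos: [498.5, -401.9, 172.9]
orientation: [1.72, 2.605, -0.002]
ft_force: [0.1, 0.2, -1.1]
width: 62.1
```

Request:
move_arm([
  [0,0,0,0,0,-0.12],
  [0,0,0,0,0,-0.12],
  [0,0,0,0,0,-0.12],
  [0,0,0,0,0,-0.12],
  [0,0,0,0,0,-0.12],
])

```text
t: 20.87
ee_pos: [497.9, -401.4, 172.7]
orientation: [0.836, 3.009, -0.011]
ft_force: [-0.7, 0.7, -1.5]
width: 61.5
```

```bash
python3 - <<'E'
from h import *
go(491.2,-251.9,160,1.393)
E
```

```text
t 20.87 at [ 497.9 -401.4  172.7] psi 1.029 q [-0.7   0.49  1.65  0.    0.98 -1.73] tilt [ 0.016 -0.012 -1.   ] w 61.5 F [-0.7  0.7 -1.5]
tool shift now [ 83.1 124.6  10.8] | in target frame [ 33.  145.9  12.7] | turnz -0.364 level [-0.002  0.02   0.   ]
```

Request:
move_arm([
  [0,0,0,0,0,-0.12],
  [0,0,0,0,0,-0.12],
  [0,0,0,0,0,-0.08],
  [0,0,0,0,0,0],
  [0,0,0,0,0,0],
])

```text
t: 21.28
ee_pos: [497.4, -400.9, 172.5]
orientation: [0.319, 3.108, -0.016]
ft_force: [-0.2, -0.3, -1.9]
width: 62.0
```

```bash
python3 - <<'E'
from h import *
go(491.2,-251.9,160,1.393)
E
```

```text
t 21.28 at [ 497.4 -400.9  172.5] psi 1.366 q [-0.7   0.49  1.65  0.    0.98 -2.06] tilt [ 0.016 -0.012 -1.   ] w 62.0 F [-0.2 -0.3 -1.9]
tool shift now [ 36.5 144.7  10.6] | in target frame [ 32.4 145.5  12.5] | turnz -0.027 level [-0.008  0.018  0.   ]
```

Request:
move_arm([
  [8,33,0,-0.008,0.018,-0.02],
  [8,35,0,0,0,0],
  [8,35,0,0,0,0],
  [6,25,0,0,0,0],
  [0,0,0,0,0,0],
])

```text
t: 21.7
ee_pos: [491.8, -267.2, 171.5]
orientation: [0.318, 3.124, -0.002]
ft_force: [-0.9, 0.4, -1.9]
width: 61.7
```

```bash
python3 - <<'E'
from h import *
go(491.2,-251.9,110,1.393)
d=look("wrist","w9");d=look("scene","c9")
E
```

```text
t 21.7 at [ 491.8 -267.2  171.5] psi 1.368 q [-0.52  0.39  1.82 -0.    0.93 -1.89] tilt [ 0.001 -0.002 -1.   ] w 61.7 F [-0.9  0.4 -1.9]
tool shift now [ 3.7 14.9 61.5] | in target frame [ 3.3 14.9 61.5] | turnz -0.025 level [-0.001  0.001  0.   ]
```

View pics/w9.png

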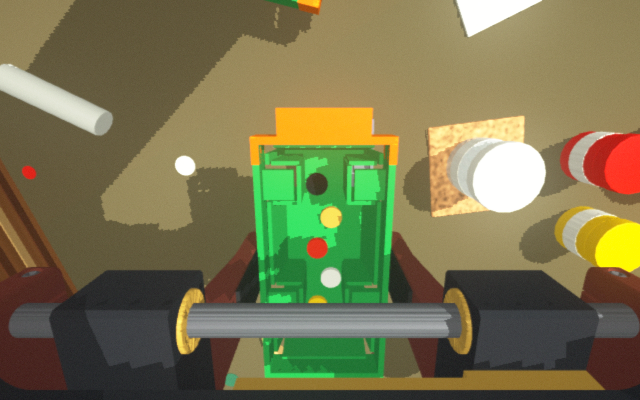

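View pics/c9.png

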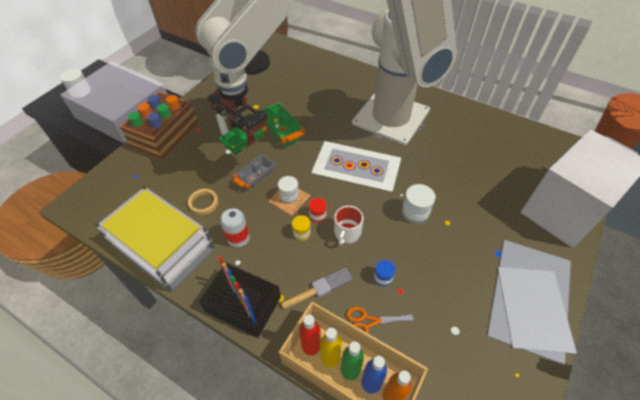

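```bash
python3 - <<'E'
from h import *
d=dict(np.load("w9.npz"));P=cloud(d)
q=P[(abs(P[...,0]-470)<130)&(abs(P[...,1]+267)<42)&(P[...,2]>150)&(P[...,2]<210)]
h,e=np.histogram(q[:,2],30);print(h,e.round())
f=d["frame"].astype(int)
M=(abs(P[...,0]-470)<130)&(abs(P[...,1]+267)<45)&(P[...,2]>180)&(P[...,2]<205)
M&=((f[...,1]>f[...,2]+40)|(f[...,0]>f[...,2]+60))
q=P[M];zt=np.percentile(q[:,2],90);print("z",zt,len(q))
q=P[M&(abs(P[...,2]-zt)<4)]
print("tilt plane",np.linalg.lstsq(np.c_[q[:,:2]-[460,-267],np.ones(len(q))],q[:,2],rcond=None)[0])
best=None
for a in np.radians(np.arange(-25,5,.25)):
    R=np.array([[np.cos(a),np.sin(a)],[-np.sin(a),np.cos(a)]]);p=q[:,:2]@R.T
    lo=np.percentile(p,.7,axis=0);hi=np.percentile(p,99.3,axis=0);w=hi-lo
    if best is None or w[1]<best[0]: best=(w[1],a,lo,hi,R)
w,a,lo,hi,R=best
print("yaw",round(a,3),"size",(hi-lo).round(1),"origin from tab end",(R.T@np.array([lo[0]+74,(lo[1]+hi[1])/2])).round(1))
E
```

```text
[ 233 5458 1399 1324  272  268  247  306  299  372  486  644  612  651
  826 1331 2436 1317 2979  673 1027 6561  707  128  147  162  173  159
  180  178] [154. 156. 158. 160. 162. 164. 165. 167. 169. 171. 173. 175. 177. 178.
 180. 182. 184. 186. 188. 190. 191. 193. 195. 197. 199. 201. 203. 204.
 206. 208. 210.]
z 194.73714116344348 17736
tilt plane [-2.96805839e-03 -2.64396636e-05  1.94054187e+02]
yaw -0.205 size [135.5  66.1] origin from tab end [ 490.7 -269. ]
```

Request:
move_arm([
  [3,13,10,0,0,-0.02],
  [0,0,25,0,0,0],
  [0,0,25,0,0,0],
  [0,0,10,0,0,0],
  [0,0,0,0,0,0],
])

```text
t: 22.22
ee_pos: [497.4, -264.2, 102.8]
orientation: [0.298, 3.114, -0.015]
ft_force: [-0.7, 0.3, -0.0]
width: 61.5
```

```bash
python3 - <<'E'
from h import *
go(491.9,-252,58,1.388)
E
```

```text
t 22.22 at [ 497.4 -264.2  102.8] psi 1.38 q [-0.51  0.49  1.85 -0.    0.78 -1.88] tilt [ 0.012 -0.011 -1.   ] w 61.5 F [-0.7  0.3 -0. ]
tool shift now [ 8.3 11.3 44.6] | in target frame [ 7.6 11.1 44.8] | turnz -0.008 level [-0.008  0.014  0.   ]
```

Request:
move_arm([
  [7.5,11,5,-0.008,0.014,-0.006],
  [0,0,10,0,0,0],
  [0,0,5,0,0,0],
  [0,0,0,0,0,0],
])

```text
t: 22.55
ee_pos: [492.9, -253.7, 82.7]
orientation: [0.294, 3.127, -0.001]
ft_force: [-0.7, -0.6, -0.8]
width: 61.7
```

```bash
python3 - <<'E'
from h import *
go(491.9,-252,58,1.388)
E
```

```text
t 22.55 at [ 492.9 -253.7   82.7] psi 1.383 q [-0.5   0.52  1.87  0.    0.75 -1.88] tilt [ 0.001 -0.    -1.   ] w 61.7 F [-0.7 -0.6 -0.8]
tool shift now [ 1.4  1.5 24.7] | in target frame [ 1.3  1.5 24.7] | turnz -0.005 level [-0.     0.001  0.   ]
```

Request:
move_arm([
  [1.2,1.5,8,0,0,-0.005],
  [0,0,8,0,0,0],
  [0,0,3,0,0,0],
  [0,0,0,0,0,0],
])

```text
t: 22.88
ee_pos: [493.1, -252.4, 63.1]
orientation: [0.285, 3.125, -0.002]
ft_force: [-0.8, 0.1, -1.7]
width: 61.6
```

```bash
python3 - <<'E'
from h import *
go(491.9,-252,52,1.388)
E
```

```text
t 22.88 at [ 493.1 -252.4   63.1] psi 1.389 q [-0.49  0.55  1.88 -0.    0.7  -1.88] tilt [ 0.003 -0.002 -1.   ] w 61.6 F [-0.8  0.1 -1.7]
tool shift now [ 1.3  0.2 11. ] | in target frame [ 1.2  0.2 11.1] | turnz 0.001 level [-0.001  0.004  0.   ]
```

Request:
move_arm([
  [1.2,0.2,4,-0.001,0.004,0],
  [0,0,4,0,0,0],
])

```text
t: 23.05
ee_pos: [492.3, -252.2, 55.0]
orientation: [0.285, 3.128, -0.001]
ft_force: [-0.5, 0.9, -0.8]
width: 62.0
```

```bash
python3 - <<'E'
from h import *
go(491.9,-252,52,1.388)
E
```

```text
t 23.05 at [ 492.3 -252.2   55. ] psi 1.389 q [-0.49  0.57  1.88 -0.    0.69 -1.88] tilt [ 0.    -0.001 -1.   ] w 62.0 F [-0.5  0.9 -0.8]
tool shift now [0.4 0.2 3. ] | in target frame [0.4 0.2 3. ] | turnz 0.001 level [-0.  0.  0.]
```

Request:
move_arm([
  [0.4,0,2,0,0,0],
  [0,0,1,0,0,0],
])

```text
t: 23.22
ee_pos: [491.8, -252.1, 51.2]
orientation: [-0.286, -3.128, 0.0]
ft_force: [0.4, -0.1, -1.1]
width: 61.7
```

Request:
move_arm([
  [0,0,1,0,0,0],
])

```text
t: 23.3
ee_pos: [491.9, -252.1, 50.5]
orientation: [-0.286, -3.128, 0.0]
ft_force: [-5.0, 2.4, 21.4]
width: 61.9
```

Request:
move_arm([
  [0,0,-0.5,0,0,0],
  [0,0,0,0,0,0],
  [0,0,0,0,0,0],
  [0,0,0,0,0,0],
], hand=-1)

```text
t: 23.63
ee_pos: [492.7, -252.6, 51.9]
orientation: [0.286, 3.127, -0.002]
ft_force: [-0.9, 0.3, 0.4]
width: 85.0
```

Request:
move_arm([
  [0,0,-8,0,0,0],
  [0,0,-25,0,0,0],
  [0,0,-38,0,0,0],
  [0,0,-38,0,0,0],
  [0,0,-38,0,0,0],
])

```text
t: 24.05
ee_pos: [487.3, -249.7, 197.2]
orientation: [-0.284, -3.114, -0.009]
ft_force: [0.4, -0.3, 0.4]
width: 87.8
```

```bash
python3 - <<'E'
from h import *
d=look("wrist","w10");P=cloud(d)
q=P[(abs(P[...,0]-480)<110)&(abs(P[...,1]+252)<55)&(P[...,2]>55)&(P[...,2]<90)]
h,e=np.histogram(q[:,2],18);print(h,e.round())
q=q[abs(q[:,2]-73.5)<4]
print("tilt plane",np.linalg.lstsq(np.c_[q[:,:2]-[490,-252],np.ones(len(q))],q[:,2],rcond=None)[0])
best=None
for a in np.radians(np.arange(-25,5,.25)):
    R=np.array([[np.cos(a),np.sin(a)],[-np.sin(a),np.cos(a)]]);p=q[:,:2]@R.T
    lo=np.percentile(p,.7,axis=0);hi=np.percentile(p,99.3,axis=0);w=hi-lo
    if best is None or w[1]<best[0]: best=(w[1],a,lo,hi,R)
w,a,lo,hi,R=best
print("yaw",round(a,3),"size",(hi-lo).round(1),"origin from tab end",(R.T@np.array([lo[0]+74,(lo[1]+hi[1])/2])).round(1),"far",(R.T@np.array([hi[0]-62,(lo[1]+hi[1])/2])).round(1))
go(620,-100,220)
E
```

```text
[  68   75   85  109   93  140  245  509  291  145  567  497   90   52
  110  686 1048  208] [55. 56. 57. 58. 60. 61. 62. 63. 64. 65. 66. 68. 69. 70. 71. 72. 73. 74.
 76.]
tilt plane [-3.88769146e-03  1.50851517e-03  7.32555433e+01]
yaw -0.183 size [135.  62.] origin from tab end [ 491.8 -251.9] far [ 490.8 -251.7]
t 24.1 at [ 491.3 -251.9  205.1] psi 1.389 q [-0.5   0.34  1.8  -0.    1.   -1.88] tilt [-0.004  0.002 -1.   ] w 87.8 F [ 2.1 -1.9  5.5]
tool shift now [-99.  172.7 -15.2] | in target frame [-99.1 172.7 -14.9] | turnz -0.0 level [ 0.001 -0.004  0.   ]
```

View pics/w10.png

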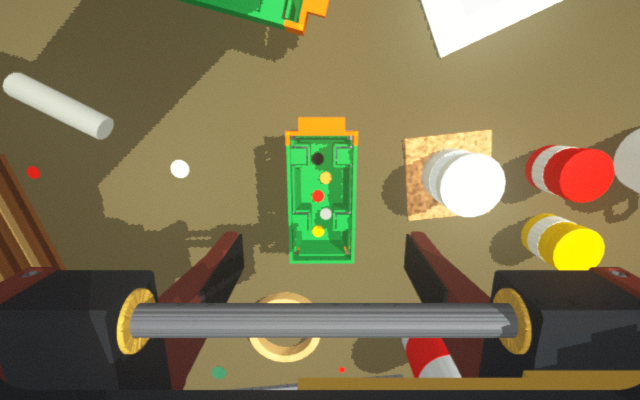

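```bash
python3 - <<'E'
from h import *
c=np.array([507.5,-110.5]);a=-.086
R=np.array([[np.cos(a),np.sin(a)],[-np.sin(a),np.cos(a)]])
for n in ["scene","side","wrist"]:
    d=look(n,n+"F"); print(n)
    for nm,x,y,r0,z0,z1,r in [("jar",504,-112,45,64,76,30),("red",517,0,40,54,62,26),("yel",596,-6,40,54,62,26),("blue",603,261,40,54,62,26),("mug",527,108,55,81,89,40),("can",707,-154,50,110,120,30)]:
        o=disc(d,x,y,r0,z0,z1,r)
        if o: print(nm,o[0],o[1],o[3],"coaster frame",(R@(o[0]-c)).round(1))
    P=cloud(d);f=d["frame"];hsv=cv2.cvtColor(f,cv2.COLOR_RGB2HSV).astype(int)
    m=(abs(P[...,0]-510)<70)&(abs(P[...,1]+112)<65)&(abs(P[...,2]-3)<4)&(f[...,0]>140)&(hsv[...,0]<22)&(hsv[...,1]>70)
    if m.sum()>50: print("coaster",rect(P[m]))
E
```

```text
scene
jar [ 506.4 -112.6] 31.5 68.9 coaster frame [-0.9 -2.2]
red [5.216e+02 4.000e-01] 27.2 56.9 coaster frame [  4.5 111.7]
yel [598.3  -6.2] 26.3 57.1 coaster frame [ 81.5 111.7]
blue [604.9 261.2] 26.6 57.1 coaster frame [ 65.1 378.7]
mug [529.3 108.9] 40.6 83.5 coaster frame [  2.9 220.5]
can [ 709.8 -153.1] 31.4 114.1 coaster frame [205.2 -25.1]
coaster (array([ 512., -102.]), array([ 92.2, 105.7]), 74.5)
side
jar [ 501.9 -112.8] 31.0 69.3 coaster frame [-5.4 -2.8]
red [5.171e+02 3.000e-01] 27.0 57.4 coaster frame [  0.  111.2]
yel [595.4  -6. ] 27.2 57.5 coaster frame [ 78.6 111.7]
blue [601.6 260.9] 26.6 57.5 coaster frame [ 61.9 378.1]
mug [525.6 108.2] 40.4 83.8 coaster frame [ -0.8 219.4]
can [ 703.9 -153. ] 30.9 114.5 coaster frame [199.3 -25.5]
coaster (array([ 514.6, -110.9]), array([101.9, 115.6]), 89.3)
wrist
jar [ 503.7 -113.3] 30.3 69.6 coaster frame [-3.5 -3.1]
red [517.6  -0.6] 26.8 57.7 coaster frame [  0.6 110.4]
yel [595.5  -7.4] 26.5 57.7 coaster frame [ 78.8 110.3]
coaster (array([ 509.6, -112. ]), array([139.2, 129.5]), 0.1)
```

View pics/sideF.png

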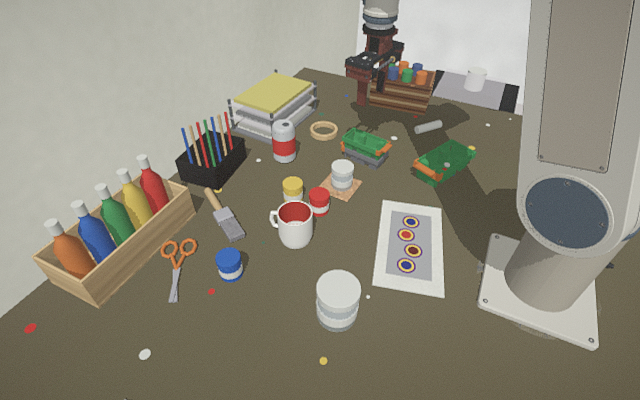

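```bash
python3 -c "
from workcell import ctrl
print(ctrl.close_job())"
```

```text
the job is handed in; nothing more can be done
None
```

The supplies are set out as asked and the job is handed in, at about 24 s of the 99 s. The hand-in reports no verdict, so the figures below are from my last camera checks.

| Item | Measured position | Allowed |
|---|---|---|
| Glue jar | about 4 mm (−x) and 3 mm (−y) from the coaster's centre | within 12 mm |
| Red pot | about 1 mm sideways of the mug–coaster row, 111 mm from the coaster | 97 to 123 mm along the row |
| Yellow pot | 77 to 79 mm behind the red pot (gap about 26 mm) | 66 to 95 mm between centres |
| Green tote | turned end for end, origin within about 1 mm of the grey tote's earlier position | within 9 mm |
| Green tote yaw | equal to the grey tote's, to the 0.25° step of the fit | within 0.14 rad |
| Green tote height | base about 33.5 mm up, so standing on the lugs | 31 to 37 mm |

The mug, blue pot and can are where they started, to within about 1 mm. The grey tote is now under the green one, so I could not measure it again.

- **Camera disagreement:** the scene camera reads x about 3 mm higher than the side and wrist cameras, so I went by the latter two. By the scene camera the jar is only 1 mm off in x and the red pot 4.5 mm off the row, still within the limits.
- **Failed check:** the final measurement of the coaster's outline was spoilt by the jar and nearby pots. I used the earlier fits, which agree to about 1.5 mm.

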